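# Zero the bench comparator on the steel master bar, then gauge the pink resin bar

### The job

Slide the steel master bar, bevelled nose first, gently under the comparator's sprung roller until you feel it press on the brass stop screw, and with it lying there turn the dial's black rim so that the red zero mark stands under the needle. Then, without disturbing that zero, draw the master out, lay it flat in the blue tray, and slide the pink resin bar in its place the same way, pressed home on the stop screw. Leave it lying there under the roller for reading, and knock against nothing else.

Things in the scene. Friction and masses are not known exactly. Their poses are not given: they have to be found in the camera images.
- comparator: Dial comparator fixed on the bench: flat black base 270 x 120 x 20 mm with guides, stop, 24 mm column and head. Origin: on the bench, on the guides' middle line; z up; +x: the way bars are slid in (away from the robot, within 0.3 rad). Base from x = -145 to +125 mm, top 20 mm above the bench. Spindle and roller at x = +30, y = 0; column at x = +100, 128 mm high.
- guides: Two steel guide rails on the base, 14 mm high. Origin and axes as comparator. Straight from x = -10 to +45 mm with a 19 mm gap centred on y = 0; their flared mouth begins at x = -30 mm, where it is about 44 mm wide (outer ends at y = +/-29 mm).
- stop: Dark steel stop bracket on the base, 10 x 36 x 24 mm, x = +59 to +69 mm (origin and axes as comparator), carrying an adjustable brass stop screw, 12 mm thick, axis along x, 29 mm above the bench. A bar's nose must meet the screw's flat face. The screw is set differently each time: its face lies anywhere from x = +42 to +58 mm, to be found by feel. Rigid; over 20 N on it would shift it.
- head: Measuring head on the column: grey arm, dial housing (52 mm across, 99 to 119 mm above the origin), dial on top, face up. Origin over the comparator's origin, same axes, at bench height +/-0.5 mm (clamped differently each time). Arm from the dial to the column, 20 mm wide; its clamp is 40 mm wide, top at 119 mm, with a black knob out to y = -48 mm at x = 100 mm.
- plunger: Sprung spindle 7 mm thick under the head, with a fork and a free-turning brass roller 12 mm across, 9 mm wide, axle along y. Origin on the axle; hanging free the roller's lowest point is 21 mm above the base's top. It moves only up and down (10 mm); spring and weight push down with 1.6 N plus 0.25 N per mm of lift. A bar's bevel lifts it. More than 15 N on it spoils it.
- dial (a point): Centre of the dial's top, about 133 mm above the bench. The dial's black knurled rim is a disc 56 mm across, 13 mm high, its top face at this point. Grip it across its sides from above and turn it about the vertical (friction 0.06 N m); it stays where it is left. The white face turns with it. Axes turn with the rim.
- bezel (a joint): Turn of the dial's rim, rad, growing clockwise seen from above, free from -3 to +3. At value a the red zero mark points a rad clockwise from the comparator's -x direction. Starts at 0.3 to 0.9.
- needle (a joint): Needle angle, rad, clockwise seen from above, measured like bezel: the red mark is under the needle when the two are equal. 0.5 rad per mm of spindle lift; 0 with the spindle hanging free, about 1.25 to 1.75 with the master home.
- needle_tip (a point): Point on the thin black needle, 20 mm out from the dial's centre.
- zero_mark (a point): The red zero mark on the white dial face, 20 mm out from the dial's centre.
- green_tab (a point): The green limit mark on the dial face, 20 mm out, 0.5 rad (1 mm of lift) clockwise from the red mark. The resin bar is 1 mm taller than the master, so with a rightly set zero the needle stands at this mark when the resin bar is home.
- master: Loose steel bar 128 x 16 x 24 mm (long, wide, high), about 0.38 kg. Origin: centre of its underside; x along it to the nose, which has a 45 degree bevel, 7 mm, on its upper edge; z up. Starts on the comparator's base before the guides, nose to them, nose 30 to 45 mm behind the origin's x. When home, the roller is 12 to 28 mm behind the nose; the dial overhangs its fore part, so grip near the tail. Friction 0.5 to 0.7.
- master_nose (a point): Middle of the master's nose face, 8 mm above its underside, 64 mm ahead of its centre.
- master_mid (a point): Middle of the master bar, 12 mm above its underside.
- specimen: Loose pink resin bar to be gauged, 128 x 16 x 25 mm, about 0.06 kg, shaped like the master with the same bevel. Origin: centre of its underside; x along it to the bevelled nose; z up. Starts lying on the bench at one side of the comparator, nose roughly away from the robot.
- specimen_nose (a point): Middle of the resin bar's nose face, 8 mm above its underside, 64 mm ahead of its centre.
- tray: Shallow blue plastic tray fixed on the bench at the comparator's other side, 170 x 100 mm outside, 11 mm high, walls and floor 4 mm thick. Origin: centre of its underside, x along its long side.
- flask: Bystander: brass press flask, a round block 96 mm across and 53 mm high. Origin: centre of its underside. Leave alone.
- jar: Bystander: amber jar with a white cap, 60 mm across, 75 mm high. Origin: centre of its underside. Leave alone.
- spatula: Bystander: plaster spatula 200 mm long lying on the bench. Leave alone.
Mind the look-alikes: they are no part of the job. What is shaped like the specimen but purple is not meant. Several things look just like the tray: the one meant starts farthest to the robot's left.

How it is judged:
By the outcome, as a careful person would: the job done as asked, in the order asked, and still so for the second after the job is handed in, with the robot touching nothing.
It also fails if it takes over 72 s, if anything falls off the work surface, if the arm or the gripper's body presses on something with over 40 N, if the wrist force passes 120 N, or if a joint passes its speed limit or range.

### The arm

A 7-joint arm with a two-finger parallel gripper is mounted at the origin on the work surface. World frame = base frame: x ahead of the robot, y to its left, z up, the work surface at z = 0. Lengths are in m, angles in rad, forces in N, time in s.
With the tool pointing down it reaches from about 0.4 to 0.85 m from the base axis. Payload 10.4 kg.
Tool frame: the origin (TCP) lies midway between the tips of the shut fingers; the grasp point (between the pads) lies 19 mm behind it; z points along the fingers, x is the direction in which the jaws open and shut, and the axes are right-handed (so a half turn about z gives the same grasp; the last joint's range is limited). The gripper opens to 85 mm and grips with 20 to 120 N. Pads are 22 mm wide; open, the fingers measure 114 mm over their backs; the gripper's body (76 mm by 85 mm) begins 54 mm behind the grasp point. The pads swing forward as they close: fully open they stand 13 mm farther back than shut.
Start: joints at [1.279, 0.332, -0.065, 1.46, 0.022, 1.35, -0.088], TCP at [0.166, -0.603, 0.193] pointing down, gripper open.
Joint ranges: [-2.6, 2.6], [-0.5, 2.12], [-1.47, 1.34], [0.16, 2.42], [-1.27, 4.41], [0.06, 2.06], [-2.6, 2.6]. Speed limits (rad/s): [2.22, 2.22, 2.79, 2.79, 3.14, 3.14, 3.14].

### API

Orientations are given as a unit quaternion [x, y, z, w].
In Python, from bench import robot gives the robot as it stands.
- The arm moves only by the tool arm_command, never from a script. Its argument "deltas" is a list that holds one entry, the list of rows, each a list of 5 numbers: the opening in per cent of the stroke, from 0 (shut) to 100 (fully open), then the shift along the world's x, y, z in cm, then the turn about the world's z in rad. A call has 1 to 12 rows; each row is the pose to reach, as a shift and turn from the pose commanded when the call began; what a row does not reach only later rows make up. A row lasts 1/12 s, in which the tool goes at most 41.7 mm and 7.16 degrees, less where a joint would pass 70% of its speed; a pose out of reach is approached as far as the arm can. A call with a gripper value outside its range is refused whole. The fingers move at their own pace and stop on an object; "force" is the grip in N (left out, the last holds). Time passes only in rows, so rows that repeat a pose let the fingers close. It gives the time, the measured TCP pose, the force and the opening at its end, in the units of the state.
- robot.sense(): the state, without advancing time (a new reading comes with each control period).
- robot.camera(name): name is "scene" or "side" or "wrist"; returns (picture, depth): 480x640x3 uint8, red, green, blue; 480x640 float32, m along the optical axis (not along the pixel's ray), 0 where there is no reading.
- robot.camera_model(name): a dict with "fovy" (degrees; the focal length in pixels is half the picture's height over the tangent of half this angle, whatever the lens; pixels are square), "cx", "cy" (the principal point, pixels), "T" (4x4, takes a point from camera to world coordinates); the wrist camera has in their place "hand_eye" (4x4, takes a point from camera to tool coordinates, whose origin is the TCP and whose axes are the tool frame's). Camera axes: x right, y down, z forward; pixel columns grow to the right and rows downward; lengths in m; the calibration is good to about 2 mm. A picture is of the moment at which its call begins: read the wrist's pose just before it. camera_model takes no time and is no camera call.
- robot.sign_off(): hands the job in, once; it reports no verdict.
The state is a dict: "time_s": time; "joint_pos": joint angles; "qd": joint speeds; "effort": joint torques, N m; "tool_pos": TCP position; "ee_rot": TCP orientation; "contact_force": force on the tool from outside, world axes, zero at the start; "ft_torque": the same for the moment, N m; "grip_width": finger opening in m.
Only numpy, scipy, OpenCV 4.12 (cv2) and the standard library are available. Lean on these libraries where they do the work, as an engineer would, in place of code of your own. Each camera call takes 0.05 s, during which the arm holds its last target. There are 200 camera calls.

## Working session

There is one attempt and no reset: what is moved stays moved. The work goes in short steps, Python scripts to look and compute and a tool call to move; the robot and the scene stay as the last step left them, time stands still between calls to the robot, and variables do not carry over. Pictures are saved under pics/ and viewed, about 8 in all and at most 12, crops included, and the job is handed in when it is done.

Besides the shell and the picture viewer there is one more tool, called after "Call:" in YAML: its name, and indented under it one key for each argument. arm_command: Moves the arm, as the interface text tells. Its arguments: {"type":"object","properties":{"deltas":{"type":"array","items":{"type":"array","items":{"type":"array","items":{"type":"number"}}}},"force":{"type":"number"}},"required":["deltas"]}

```bash
ls; mkdir -p pics
cat > h.py <<'E'
import numpy as np, cv2
from bench import robot
def shot(n):
    s=robot.sense(); p,d=robot.camera(n); m=robot.camera_model(n)
    if 'T' in m: T=np.array(m['T'])
    else:
        from scipy.spatial.transform import Rotation as R
        T=np.eye(4); T[:3,:3]=R.from_quat(s['ee_rot']).as_matrix(); T[:3,3]=s['tool_pos']; T=T@np.array(m['hand_eye'])
    f=240/np.tan(np.radians(m['fovy'])/2)
    return p,d,(T,f,m['cx'],m['cy'])
def ray(M,u,v,z):
    T,f,cx,cy=M; d=T[:3,:3]@np.array([(u-cx)/f,(v-cy)/f,1]); o=T[:3,3]; return o+d*(z-o[2])/d[2]
def pts(M,d):
    T,f,cx,cy=M; v,u=np.mgrid[:480,:640]; P=np.stack([(u-cx)/f*d,(v-cy)/f*d,d],-1); return P@T[:3,:3].T+T[:3,3]
def proj(M,P):
    T,f,cx,cy=M; q=T[:3,:3].T@(np.array(P)-T[:3,3]); return q[0]/q[2]*f+cx,q[1]/q[2]*f+cy
E
python3 - <<'E'
from h import *
for n in('scene','side'):
    p,d,M=shot(n); cv2.imwrite(f'pics/{n}0.png',p[:,:,::-1]); np.savez(f'{n}0.npz',p=p,d=d,T=M[0],k=M[1:])
    print(n,M[0].round(3).tolist(),M[1:], robot.camera_model(n).keys())
print(robot.sense())
print(robot.camera_model('wrist'))
E
```

```text
pics
scene [[-0.859, 0.362, -0.362, 1.067], [0.512, 0.6, -0.615, 0.761], [-0.006, -0.714, -0.7, 1.005], [0.0, 0.0, 0.0, 1.0]] (np.float64(546.7228024061591), 328.0247789302923, 241.1911612230647) dict_keys(['fovy', 'cx', 'cy', 'T'])
side [[-0.894, -0.346, 0.285, 0.345], [-0.448, 0.677, -0.584, 0.537], [0.009, -0.65, -0.76, 0.843], [0.0, 0.0, 0.0, 1.0]] (np.float64(452.3695284629842), 323.61269514780383, 245.65768985258978) dict_keys(['fovy', 'cx', 'cy', 'T'])
{'time_s': 0.1, 'joint_pos': array([ 1.27939463,  0.33282741, -0.06472289,  1.46084946,  0.02159483,
        1.34987531, -0.08847344]), 'qd': array([ 0.00106024, -0.00179433,  0.00137727, -0.00291169, -0.00011683,
        0.00035134, -0.00118368]), 'effort': array([ 1.35048907e-03, -6.26746058e+01,  4.91925096e-02, -3.92433929e+01,
        1.63218618e-02,  7.10002903e-03, -3.16172100e-05]), 'tool_pos': array([ 0.16589725, -0.602193  ,  0.19268763]), 'ee_rot': array([ 7.95499712e-01, -6.05953636e-01, -5.15563383e-04, -3.65765954e-04]), 'contact_force': array([-1.13363014,  0.02317337, -0.50625369]), 'ft_torque': array([-0.05177792, -0.03294825,  0.01158819]), 'grip_width': 0.08545188598969014}
{'fovy': 65.75087628628532, 'cx': 322.2767969855927, 'cy': 239.51122959710216, 'hand_eye': array([[ 9.99999737e-01, -7.23990765e-04,  4.00354771e-05,
         1.55391735e-04],
       [ 6.77788966e-04,  9.52947191e-01,  3.03135600e-01,
        -7.68118701e-02],
       [-2.57619070e-04, -3.03135493e-01,  9.52947431e-01,
        -1.81049736e-01],
       [ 0.00000000e+00,  0.00000000e+00,  0.00000000e+00,
         1.00000000e+00]])}
```

View pics/scene0.png

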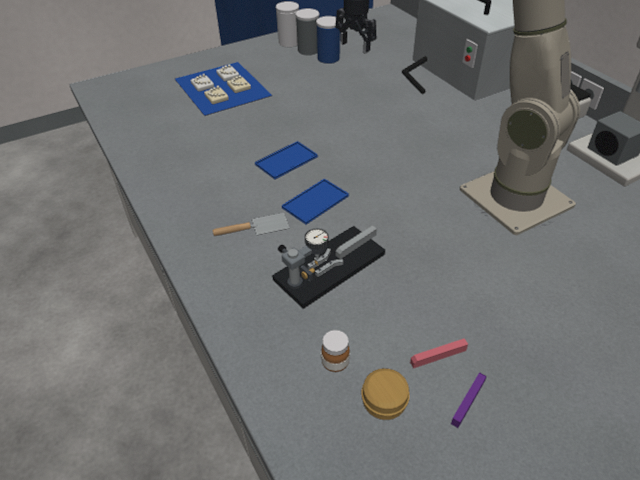

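View pics/side0.png

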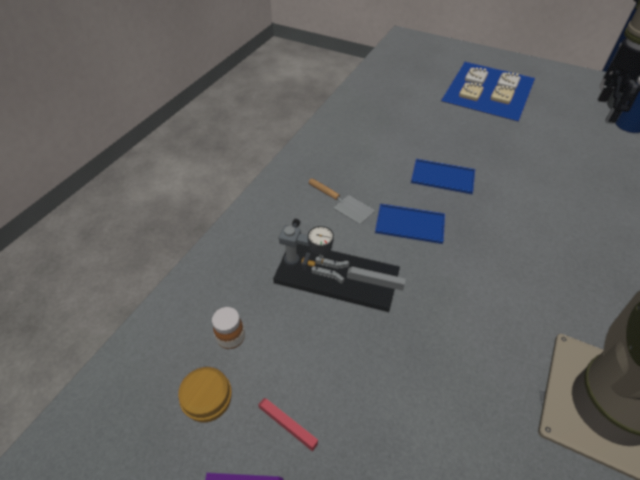

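Scene view: comparator around (325,265), master on it at (357,242), dial (317,238), pink bar (440,353), purple decoy (470,400), two trays at (286,160) and (315,200), and a blue mat at (222,87). The robot's left is +y, which is down in this image, so the meant tray should be the one at (315,200), or (411,223) in the side view. I'll check this numerically and with a crop.

```bash
cat > m.py <<'E'
from h import *
def rect(P,m,name,zlo,zhi):
    q=P[m&(P[...,2]>zlo)&(P[...,2]<zhi)]
    if len(q)<20: print(name,len(q)); return
    (c,s,a)=cv2.minAreaRect((q[:,:2]*1000).astype(np.float32))
    print(name,len(q),'c',np.round(c,1),'size',np.round(s,1),'ang',round(a,2),'z',np.percentile(q[:,2],[5,50,95]).round(4))
if __name__=='__main__':
  for n in('scene','side'):
    z=np.load(f'{n}0.npz'); p,d=z['p'],z['d']; M=(z['T'],*z['k']); P=pts(M,d)
    hsv=cv2.cvtColor(p,cv2.COLOR_RGB2HSV); H,S,V=[hsv[...,i].astype(int) for i in range(3)]; ok=d>0
    print(n,'bench z',np.median(P[ok&(abs(P[...,0]-.5)<.2)&(abs(P[...,1])<.3)][:,2]))
    near=ok&(P[...,0]>.35)&(P[...,0]<.95)&(abs(P[...,1])<.5)
    blue=near&(H>105)&(H<125)&(S>120)
    k,lab,st,c=cv2.connectedComponentsWithStats(blue.astype(np.uint8))
    for i in range(1,k):
        if st[i,4]>100: print(c[i].round()); rect(P,lab==i,'tray',-.01,.03)
    pk=near&((H>170)|(H<5))&(S>100)
    k,lab,st,c=cv2.connectedComponentsWithStats(pk.astype(np.uint8))
    for i in range(1,k):
        if st[i,4]>100: print(c[i].round()); rect(P,lab==i,'pink all',-.01,.05);rect(P,lab==i,'pink top',.021,.03)
    rect(P,near&(V<50)&(S<80),'base',.012,.028)
    g=(near&(S<60)&(V>90)&(P[...,2]>.038)&(P[...,2]<.05)).astype(np.uint8)
    k,lab,st,c=cv2.connectedComponentsWithStats(g)
    for i in range(1,k):
        if st[i,4]>60: print(c[i].round()); rect(P,lab==i,'master top',.03,.06)
    h=near&(P[...,2]>.120)&(P[...,2]<.15); rect(P,h,'dialtop',.12,.15)
    for nm,m in(('jar',near&(P[...,2]>.06)&(P[...,2]<.09)&(P[...,1]>.1)),('flask',near&(P[...,2]>.045)&(P[...,2]<.06)&(P[...,1]>.2))): rect(P,m,nm,.04,.09)
E
python3 m.py
python3 - <<'E'
import cv2,numpy as np
a=cv2.imread('pics/scene0.png'); b=cv2.imread('pics/side0.png')
x=cv2.resize(a[130:310,240:400],None,fx=2.5,fy=2.5,interpolation=3);y=cv2.resize(b[150:310,270:480],None,fx=1.9,fy=2.8125,interpolation=3)
cv2.imwrite('pics/crop1.png',np.hstack([x,y]))
E
```

```text
scene bench z 0.000843548277710493
[288. 164.]
tray 627 c [ 472.1 -472.7] size [177.9  75.8] ang 8.09 z [0.0006 0.0046 0.0116]
[315. 201.]
tray 1484 c [ 497.5 -281. ] size [175.5 116.5] ang 13.88 z [0.0003 0.0046 0.0114]
[439. 353.]
pink all 648 c [527.4 306.7] size [ 19.8 128.8] ang 79.78 z [0.0075 0.0233 0.0275]
pink top 413 c [527.2 306. ] size [ 18.9 128.8] ang 79.44 z [0.0217 0.0248 0.0278]
base 2530 c [592.7 -37.3] size [271.3 123.1] ang 10.04 z [0.0154 0.0199 0.0235]
[356. 239.]
master top 243 c [501.1 -55.1] size [130.4  19.4] ang 10.74 z [0.0398 0.0437 0.047 ]
dialtop 521 c [658.7 -22.1] size [117.6  59.1] ang 20.79 z [0.1214 0.1301 0.1345]
jar 528 c [722.5 202.3] size [53.5 52. ] ang 86.35 z [0.064  0.0747 0.0778]
flask 1597 c [693.3 285.2] size [ 89.3 184.3] ang 8.99 z [0.0472 0.0523 0.0559]
side bench z -0.0007064801782361574
[440. 180.]
tray 798 c [ 472.9 -476.3] size [167.1  74.2] ang 10.23 z [0.0005 0.0034 0.0095]
[411. 223.]
tray 1939 c [ 497.6 -276.9] size [167.5 106.7] ang 14.9 z [0.0004 0.0032 0.0095]
[289. 424.]
pink all 762 c [525.5 306.1] size [ 16.6 125.2] ang 79.49 z [0.0102 0.0235 0.0258]
pink top 609 c [525.1 306.2] size [ 16.5 123.9] ang 79.53 z [0.0218 0.0239 0.0261]
base 3067 c [591.5 -38.5] size [264.6 120.4] ang 9.83 z [0.0157 0.0188 0.0216]
[377. 275.]
master top 364 c [503.2 -55.4] size [125.1  19.4] ang 10.27 z [0.0402 0.0427 0.0454]
dialtop 599 c [658.1 -31.3] size [108.9  57.5] ang 2.55 z [0.1216 0.1296 0.1326]
jar 579 c [722.1 200.7] size [52.5 51.6] ang 7.18 z [0.0641 0.0735 0.076 ]
flask 1958 c [696.1 290.4] size [ 89.3 172.8] ang 14.81 z [0.0467 0.0511 0.054 ]
```

View pics/crop1.png

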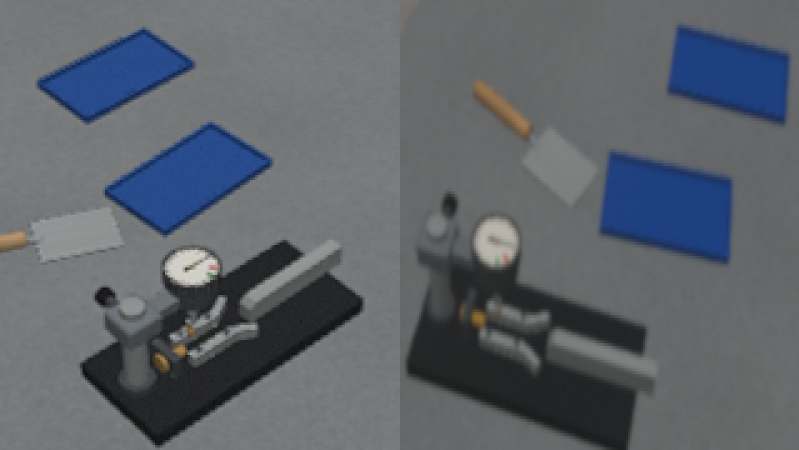

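Of the two trays, (315,200) lies at y≈-0.28 and (288,164) at y≈-0.47. The one at (315,200) is farthest left, so it is the one meant; the crop confirms a plain tray. The specimen is the pink bar at (439,353), not the purple one at (470,400). The comparator origin is near (0.602,-0.036) with yaw of about 10°, and all sizes match those given. Next I move the wrist camera over the comparator.

Call:
arm_command:
  deltas:
    - [[100,4,5,6.7,0],[100,8,10,6.7,0],[100,12,15,6.7,0],[100,15,19,6.7,0],[100,18,23,6.7,-0.05],[100,21,27,6.7,-0.094],[100,23,30,6.7,-0.094],[100,26,33.5,6.7,-0.094],[100,28,37,6.7,-0.094],[100,31,40,6.7,-0.094],[100,33,43,6.7,-0.094],[100,35,46,6.7,-0.094]]
  force: 40

```text
time_s: 1.1
tool_pos: [0.4608, -0.2172, 0.2597]
ee_rot: [0.766, -0.643, 0.0, 0.0]
contact_force: [0.5, -1.2, 0.1]
grip_width: 0.086
```

Call:
arm_command:
  deltas:
    - [[100,2.5,3,0,0],[100,5,6,0,0],[100,7.5,9,0,0],[100,8.4,10.2,0,0],[100,8.4,10.2,0,0],[100,8.4,10.2,0,0],[100,8.4,10.2,0,0],[100,8.4,10.2,0,0]]

```text
time_s: 1.77
tool_pos: [0.5434, -0.1186, 0.2597]
ee_rot: [0.765, -0.644, 0.0, 0.0]
contact_force: [0.7, -0.1, 0.5]
grip_width: 0.0853
```

Run:
```python
from h import *
from m import rect
s=robot.sense(); print(s['tool_pos'],s['ee_rot'],s['joint_pos'].round(2),s['contact_force'],s['time_s'])
p,d,M=shot('wrist'); cv2.imwrite('pics/w1.png',p[:,:,::-1]); np.savez('w1.npz',p=p,d=d,T=M[0],k=M[1:])
```

```text
[ 0.54342325 -0.11857155  0.25966273] [ 7.65398121e-01 -6.43556966e-01  5.96158634e-05  3.78747620e-04] [ 0.6   0.19 -0.54  1.52  0.1   1.46 -1.34] [ 0.74805055 -0.05655412  0.4816143 ] 1.7667
```

View pics/w1.png

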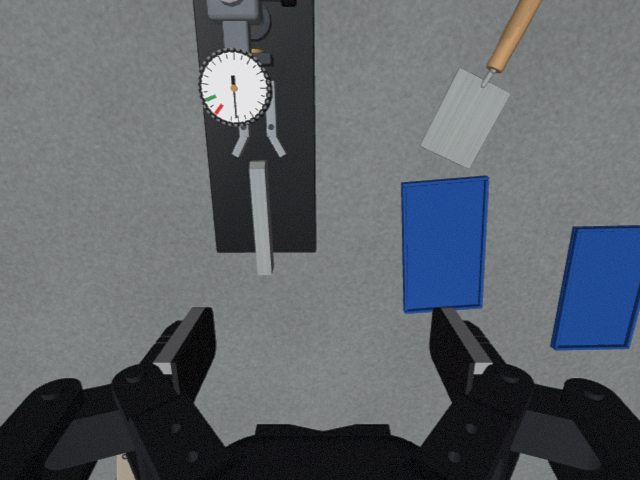

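The wrist view shows the dial at (235,87), with the needle pointing down, red at (218,110) and green at (210,98). The master runs from nose (258,163) to tail (265,273), guide mouths are at y≈155, and the tray is at (445,245). I now measure these.

Run:
```python
from h import *
z=np.load('w1.npz'); p,d=z['p'],z['d']; M=(z['T'],*z['k'])
hsv=cv2.cvtColor(p,cv2.COLOR_RGB2HSV); H,S,V=[hsv[...,i].astype(int) for i in range(3)]
P=pts(M,d)
vv,uu=np.mgrid[:480,:640]
def comp(m,u,v):
    k,l=cv2.connectedComponents(m.astype(np.uint8)); return l==l[v,u]
def rr(m,zz,name):
    c=np.argwhere(m)[:,::-1]; h=cv2.convexHull(c.astype(np.int32))[:,0]
    w=np.array([ray(M,u,v,zz)[:2] for u,v in h])*1000
    r=cv2.minAreaRect(w.astype(np.float32)); print(name,m.sum(),'c',np.round(r[0],1),'size',np.round(r[1],1),'ang',round(r[2],2)); return w
print('depth z: master',P[220,260,2],'dial',P[95,245,2],'base',P[200,300,2],'bench',P[350,320,2])
top=comp((abs(P[...,2]-.044)<.006)&(V>100)&(S<60)&(uu>230)&(uu<290)&(vv>155)&(vv<280),260,220); rr(top,.044,'master')
base=(V<70)&(P[...,2]<.026)&(P[...,2]>.012)&(uu>180)&(uu<330)&(vv<260); rr(base,.020,'base')
tray=comp((H>105)&(H<125)&(S>120),445,245); rr(tray,.008,'tray')
dial=comp((V>150)&(S<60)&(P[...,2]>.12)&(uu>195)&(uu<275)&(vv>45)&(vv<130),248,95)
w=rr(dial,.133,'face'); print('face circle',cv2.minEnclosingCircle(w.astype(np.float32)))
rim=(P[...,2]>.122)&(P[...,2]<.145)&(uu<290)&(vv>35)&(vv<140)
rim=comp(rim,248,95); w=rr(rim,.133,'rim'); print('rim circle',cv2.minEnclosingCircle(w.astype(np.float32)))
gd=(abs(P[...,2]-.034)<.005)&(V>80)&(S<60)&(vv>80)&(vv<160)&(uu>225)&(uu<295)
k,l,st,c=cv2.connectedComponentsWithStats(gd.astype(np.uint8))
for i in range(1,k):
    if st[i,4]>20: rr(l==i,.034,'guide %s'%c[i].round())
```

```text
depth z: master 0.043866714246089566 dial 0.13185684953658194 base 0.02036223741480525 bench 0.0009908545212298225
master 1633 c [504.6 -56.5] size [127.6  16.3] ang 10.92
base 17657 c [590.1 -42. ] size [263.7 119.3] ang 10.02
tray 10863 c [ 497.7 -278.5] size [172.  101.8] ang 14.58
face 3287 c [631.7 -34.5] size [49.9 49.6] ang 62.64
face circle ((631.4712524414062, -34.467552185058594), 25.344989776611328)
rim 4562 c [631.7 -34.8] size [56.7 55.8] ang 52.02
rim circle ((631.8743286132812, -34.991661071777344), 28.85165786743164)
guide [273. 125.] 497 c [611.4 -54.2] size [74.7 16. ] ang 17.28
guide [241. 140.] 255 c [585.3 -24.3] size [11.6 34.5] ang 81.11
```

Call:
arm_command:
  deltas:
    - [[45,-3,1.8,-4,0],[45,-6,3.6,-8,0],[45,-8.8,5.3,-11,0],[45,-8.8,5.3,-14,0],[45,-8.8,5.3,-15,0],[45,-8.8,5.3,-15,0],[45,-8.8,5.3,-15,0],[45,-8.8,5.3,-15,0]]
  force: 30

```text
time_s: 2.48
tool_pos: [0.4575, -0.0648, 0.1115]
ee_rot: [0.766, -0.643, 0.001, -0.001]
contact_force: [0.9, 0.1, 0.9]
grip_width: 0.0383
```

Run:
```python
from h import *
s=robot.sense(); print(s['tool_pos'],s['ee_rot'],s['grip_width'],s['contact_force'],s['time_s'])
p,d,M=shot('wrist'); cv2.imwrite('pics/w2.png',p[:,:,::-1]); np.savez('w2.npz',p=p,d=d,T=M[0],k=M[1:])
```

```text
[ 0.45747311 -0.06481459  0.11153069] [ 7.65770935e-01 -6.43112180e-01  1.11102472e-03 -6.03969624e-04] 0.03833958015447446 [0.8591306  0.0921591  0.88314078] 2.4833
```

View pics/w2.png

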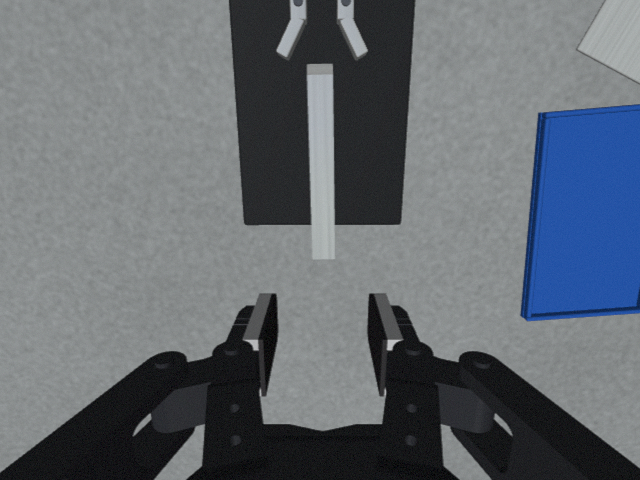

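The master lies nearly centred under the jaws, with its tail at (323,259) and nose at (320,65). The guide gap centre is at about (321,10). I now fit the edges.

Run:
```python
from h import *
z=np.load('w2.npz'); p,d=z['p'],z['d']; M=(z['T'],*z['k'])
V=p.max(2).astype(float); V=cv2.GaussianBlur(V,(3,3),0); G=np.gradient(V,axis=1)
def edge(vs,ulo,uhi,sgn,zz):
    q=[]
    for v in vs:
        g=sgn*G[v,ulo:uhi]; i=int(g.argmax())
        if 0<i<len(g)-1 and g[i]>4:
            o=(g[i-1]-g[i+1])/(2*(g[i-1]-2*g[i]+g[i+1])); q.append(ray(M,ulo+i+o,v,zz)[:2])
    q=np.array(q)
    vx,vy,x,y=cv2.fitLine(q.astype(np.float32),cv2.DIST_HUBER,0,.001,.001).ravel()
    if vx<0: vx,vy=-vx,-vy
    return np.degrees(np.arctan2(vy,vx)), y, x, len(q)
def at(e,x): return e[1]+np.tan(np.radians(e[0]))*(x-e[2])
L={'master L':edge(range(90,210),295,321,1,.044),'master R':edge(range(90,210),322,350,-1,.044),
'base L':edge(range(60,210),222,260,-1,.020),'base R':edge(range(60,210),385,425,1,.020),
'gL':edge(range(2,14),300,312,-1,.034),'gR':edge(range(2,14),330,342,1,.034)}
for k,e in L.items(): print(k,'ang',round(e[0],2),'n',e[3],'y@.457,.5,.6',[round(at(e,x)*1000,1) for x in(.457,.5,.6)])
for u,v in((322,259),(319,66)): print(ray(M,u,v,.044)*1000)
for u,v in((245,224),(401,223)): print(ray(M,u,v,.02)*1000)
from scipy.spatial.transform import Rotation as R
s=robot.sense(); print('tool heading',np.degrees(np.arctan2(*(-R.from_quat(s['ee_rot']).as_matrix()[:2,1])[::-1])))
```

```text
master L ang 11.01 n 120 y@.457,.5,.6 [np.float32(-57.3), np.float32(-48.9), np.float32(-29.4)]
master R ang 11.02 n 120 y@.457,.5,.6 [np.float32(-73.8), np.float32(-65.4), np.float32(-46.0)]
base L ang 10.02 n 150 y@.457,.5,.6 [np.float32(-4.5), np.float32(3.1), np.float32(20.8)]
base R ang 9.99 n 150 y@.457,.5,.6 [np.float32(-125.6), np.float32(-118.0), np.float32(-100.4)]
gL ang 10.03 n 12 y@.457,.5,.6 [np.float32(-55.2), np.float32(-47.6), np.float32(-29.9)]
gR ang 10.06 n 12 y@.457,.5,.6 [np.float32(-74.7), np.float32(-67.1), np.float32(-49.3)]
[441.06770789 -67.78881477  44.        ]
[564.86008713 -44.32009499  44.        ]
[450.11498326  -6.81386908  20.        ]
[ 471.25965049 -123.46039139   20.        ]
tool heading 9.956417351238198
```

Call:
arm_command:
  deltas:
    - [[45,0,0,-3,0],[45,0,0,-6,0],[45,0,0,-7.5,0],[45,0,0,-8.4,0],[45,0,0,-8.4,0],[15,0,0,-8.4,0],[15,0,0,-8.4,0],[10,0,0,-8.4,0],[10,0,0,-8.4,0],[10,0,0,-8.4,0],[10,0,0,-8.4,0]]
  force: 30

```text
time_s: 3.45
tool_pos: [0.4563, -0.0641, 0.0261]
ee_rot: [0.766, -0.643, 0.0, -0.0]
contact_force: [-0.0, 0.4, -0.9]
grip_width: 0.0084
```

```bash
cat > edges.py <<'E'
from h import *
from scipy.spatial.transform import Rotation as R
def run(name,ztop=.044,vm=(90,210)):
    s=robot.sense(); print('tcp',s['tool_pos'].round(4),'w',s['grip_width'].round(4),'F',s['contact_force'].round(2),'t',s['time_s'])
    p,d,M=shot('wrist'); cv2.imwrite(f'pics/{name}.png',p[:,:,::-1]); np.savez(f'{name}.npz',p=p,d=d,T=M[0],k=M[1:])
    print('heading',np.degrees(np.arctan2(*(-R.from_quat(s['ee_rot']).as_matrix()[:2,1])[::-1])))
    return p,d,M
E
python3 - <<'E'
from edges import *
p,d,M=run('w3')
E
```

```text
Traceback (most recent call last):
  File "edges.py", line 4, in run
    s=robot.sense(); print('tcp',s['tool_pos'].round(4),'w',s['grip_width'].round(4),'F',s['contact_force'].round(2),'t',s['time_s'])
                                                            ^^^^^^^^^^^^^^^^^^^^^
AttributeError: 'float' object has no attribute 'round'
```

```bash
sed -i "s/s\['grip_width'\].round(4)/round(s['grip_width'],4)/" edges.py
python3 - <<'E'
from edges import *
p,d,M=run('w3'); s=robot.sense(); print(robot.sense()['joint_pos'].round(3))
q,_,Ms=shot('side'); cv2.imwrite('pics/s3.png',np.vstack([cv2.resize(q[200:330,260:460,::-1],(600,390)),cv2.resize(p[:,:,::-1],(600,450))[:210]]))
E
```

```text
tcp [ 0.4563 -0.0641  0.0261] w 0.0084 F [-0.02  0.36 -0.9 ] t 3.45
heading 10.015125513336828
[ 0.583  0.197 -0.579  2.04   0.133  0.941 -1.462]
```

View pics/s3.png

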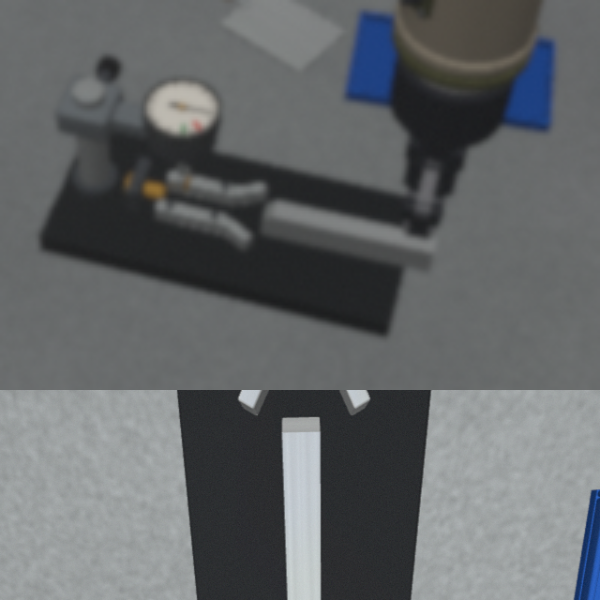

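Run:
```python
from h import *
m=robot.camera_model('side');M=(np.array(m['T']),240/np.tan(np.radians(m['fovy'])/2),m['cx'],m['cy'])
for z in(.026,.044,.045,.08,.1): u,v=proj(M,[.4563,-.0641,z]); print(z,(u-260)*3,(v-200)*3)
for P in([.441,-.0678,.044],[.441,-.0678,.02],[.4438,-.0599,.044],[.565,-.0443,.044]): u,v=proj(M,P); print(P,(u-260)*3,(v-200)*3)
p,d,M2=shot('side'); P=pts(M2,d); b=(abs(P[...,0]-.456)<.06)&(abs(P[...,1]+.064)<.06)&(P[...,2]>.048)
q=P[b]; 
for a in np.arange(.045,.2,.01):
    r=q[(q[:,2]>=a)&(q[:,2]<a+.01)]; 
    if len(r): print(round(a,3),len(r),r.mean(0).round(3))
p,d,Mw=shot('wrist'); v,u=np.mgrid[:480,:640]; Pw=pts(Mw,d); m=(u>250)&(u<400)&(v>200)
cv2.imwrite('pics/w4.png',p[:,:,::-1])
for vv in range(200,480,20): print(vv,Pw[vv,322].round(3),p[vv,322])
```

```text
0.026 410.44069128867545 253.21702848164642
0.044 413.6984129201477 238.7842692374996
0.045 413.8820393506911 237.97074482912421
0.08 420.49163318886264 208.68810887695014
0.1 424.435180520042 191.21692022505556
[0.441, -0.0678, 0.044] 435.2669007928933 242.83479339972615
[0.441, -0.0678, 0.02] 430.5424161091622 261.9598512795216
[0.4438, -0.0599, 0.044] 427.8824769941558 249.28656249665136
[0.565, -0.0443, 0.044] 266.8122999168022 204.33674659184885
0.055 3 [ 0.451 -0.055  0.063]
0.065 18 [ 0.454 -0.051  0.071]
0.075 25 [ 0.454 -0.048  0.08 ]
0.085 6 [ 0.452 -0.046  0.087]
0.105 10 [ 0.45  -0.04   0.111]
0.115 10 [ 0.454 -0.047  0.122]
0.125 47 [ 0.451 -0.043  0.131]
0.135 24 [ 0.45  -0.038  0.139]
0.145 43 [ 0.45  -0.03   0.151]
0.155 89 [ 0.447 -0.02   0.16 ]
0.165 91 [ 0.449 -0.031  0.169]
0.175 48 [ 0.45  -0.027  0.18 ]
0.185 53 [ 0.45  -0.03   0.191]
0.195 138 [ 0.449 -0.034  0.2  ]
200 [ 0.499 -0.057  0.045] [197 206 204]
220 [ 0.49  -0.058  0.044] [198 207 206]
240 [ 0.481 -0.06   0.044] [198 205 204]
260 [ 0.471 -0.061  0.045] [195 202 201]
280 [ 0.461 -0.063  0.045] [195 201 202]
300 [ 0.451 -0.065  0.045] [192 198 199]
320 [ 0.415 -0.071  0.   ] [155 160 161]
340 [ 0.4   -0.074 -0.   ] [164 168 168]
360 [ 0.387 -0.076  0.001] [157 163 161]
380 [ 0.371 -0.079  0.   ] [162 166 167]
400 [ 0.355 -0.082  0.   ] [158 161 162]
420 [ 0.338 -0.085 -0.   ] [159 164 163]
440 [ 0.465 -0.063  0.141] [18 19 24]
460 [ 0.467 -0.062  0.148] [26 24 27]
```

View pics/w4.png

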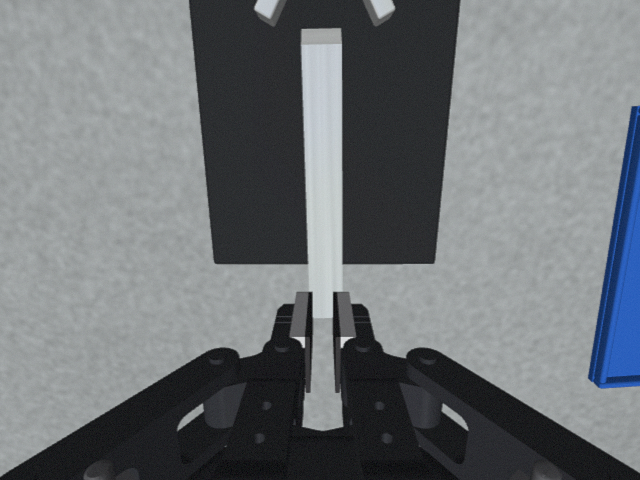

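Run:
```python
from h import *
p,d,M=shot('wrist'); P=pts(M,d)
for v in range(285,350,6):
    print(v,[(u,*(P[v,u]*1000).round().astype(int)[[1,2]]) for u in(292,297,302,306,309,312,334,338,342,347,352)])
print(robot.sense()['tool_pos'])
```

```text
285 [(292, np.int64(-49), np.int64(1)), (297, np.int64(-52), np.int64(0)), (302, np.int64(-55), np.int64(1)), (306, np.int64(-58), np.int64(0)), (309, np.int64(-58), np.int64(44)), (312, np.int64(-59), np.int64(45)), (334, np.int64(-69), np.int64(44)), (338, np.int64(-71), np.int64(45)), (342, np.int64(-73), np.int64(45)), (347, np.int64(-82), np.int64(1)), (352, np.int64(-85), np.int64(1))]
291 [(292, np.int64(-50), np.int64(1)), (297, np.int64(-53), np.int64(1)), (302, np.int64(-56), np.int64(0)), (306, np.int64(-58), np.int64(1)), (309, np.int64(-58), np.int64(44)), (312, np.int64(-60), np.int64(45)), (334, np.int64(-70), np.int64(46)), (338, np.int64(-72), np.int64(44)), (342, np.int64(-74), np.int64(46)), (347, np.int64(-83), np.int64(0)), (352, np.int64(-86), np.int64(1))]
297 [(292, np.int64(-50), np.int64(2)), (297, np.int64(-53), np.int64(72)), (302, np.int64(-55), np.int64(72)), (306, np.int64(-56), np.int64(72)), (309, np.int64(-57), np.int64(73)), (312, np.int64(-59), np.int64(70)), (334, np.int64(-67), np.int64(72)), (338, np.int64(-69), np.int64(73)), (342, np.int64(-70
[... 2654 characters left out ...]
 np.int64(-58), np.int64(101)), (312, np.int64(-61), np.int64(75)), (334, np.int64(-69), np.int64(86)), (338, np.int64(-68), np.int64(101)), (342, np.int64(-69), np.int64(100)), (347, np.int64(-71), np.int64(101)), (352, np.int64(-71), np.int64(105))]
345 [(292, np.int64(-53), np.int64(108)), (297, np.int64(-55), np.int64(108)), (302, np.int64(-56), np.int64(101)), (306, np.int64(-58), np.int64(102)), (309, np.int64(-59), np.int64(101)), (312, np.int64(-62), np.int64(76)), (334, np.int64(-51), np.int64(207)), (338, np.int64(-68), np.int64(102)), (342, np.int64(-69), np.int64(101)), (347, np.int64(-70), np.int64(109)), (352, np.int64(-71), np.int64(107))]
[ 0.45604765 -0.06402119  0.02575734]
```

Run:
```python
from h import *
from scipy.spatial.transform import Rotation as R
p,d,M=shot('wrist'); P=pts(M,d); s=robot.sense(); T=R.from_quat(s['ee_rot']).as_matrix()
Q=(P-s['tool_pos'])@T*1000
print('hand_eye',robot.camera_model('wrist')['hand_eye'].round(3).tolist())
for v in range(290,348,3): print(v,[(u,*Q[v,u].round().astype(int)) for u in(298,304,309,336,340,346)])
for v,u in((440,322),(470,322),(430,250),(380,270)): print(v,u,Q[v,u].round())
```

```text
hand_eye [[1.0, -0.001, 0.0, 0.0], [0.001, 0.953, 0.303, -0.077], [-0.0, -0.303, 0.953, -0.181], [0.0, 0.0, 0.0, 1.0]]
290 [(298, np.int64(-15), np.int64(21), np.int64(25)), (304, np.int64(-11), np.int64(21), np.int64(25)), (309, np.int64(-6), np.int64(0), np.int64(-19)), (336, np.int64(7), np.int64(0), np.int64(-18)), (340, np.int64(9), np.int64(0), np.int64(-19)), (346, np.int64(15), np.int64(21), np.int64(25))]
293 [(298, np.int64(-10), np.int64(-10), np.int64(-43)), (304, np.int64(-7), np.int64(-10), np.int64(-43)), (309, np.int64(-5), np.int64(-10), np.int64(-44)), (336, np.int64(6), np.int64(-10), np.int64(-43)), (340, np.int64(7), np.int64(-10), np.int64(-43)), (346, np.int64(10), np.int64(-10), np.int64(-43))]
296 [(298, np.int64(-10), np.int64(-10), np.int64(-46)), (304, np.int64(-7), np.int64(-10), np.int64(-46)), (309, np.int64(-5), np.int64(-10), np.int64(-46)), (336, np.int64(6), np.int64(-10), np.int64(-46)), (340, np.int64(7), np.int64(-10), np.int64(-47)), (346, np.int64(10), np.int64(-10), np.int64(-45))]
299 [(298, np.int64(-9), np.int64(-10), np.int64(-48)), (304, 
[... 4572 characters left out ...]
(-7), np.int64(-11), np.int64(-81)), (304, np.int64(-6), np.int64(-7), np.int64(-75)), (309, np.int64(-4), np.int64(-8), np.int64(-76)), (336, np.int64(5), np.int64(-8), np.int64(-76)), (340, np.int64(6), np.int64(-8), np.int64(-76)), (346, np.int64(8), np.int64(-11), np.int64(-81))]
347 [(298, np.int64(-7), np.int64(-11), np.int64(-82)), (304, np.int64(-6), np.int64(-6), np.int64(-76)), (309, np.int64(-4), np.int64(-6), np.int64(-75)), (336, np.int64(5), np.int64(-7), np.int64(-77)), (340, np.int64(6), np.int64(-7), np.int64(-77)), (346, np.int64(7), np.int64(-12), np.int64(-84))]
440 322 [   0.  -10. -117.]
470 322 [   0.   -9. -123.]
430 250 [ -15.  -16. -120.]
380 270 [ -13.  -16. -104.]
```

The pad tips actually sit about 42 mm behind the reported TCP. The wrist depth and the side view agree on this, so the fingers closed in the air above the bar. I will work from the measured tip: open, go 3.2 cm lower, check, then go the rest.

Call:
arm_command:
  deltas:
    - [[45,0,0,0,0],[45,0,0,0,0],[45,0,0,0,0],[45,0,0,-1,0],[45,0,0,-2,0],[45,0,0,-2.8,0],[45,0,0,-3.2,0],[45,0,0,-3.2,0]]

```text
time_s: 4.42
tool_pos: [0.455, -0.0638, -0.0077]
ee_rot: [0.766, -0.643, -0.001, 0.001]
contact_force: [-0.3, 0.7, 0.4]
grip_width: 0.0389
```

```bash
cat > tip.py <<'E'
from edges import *
def tips(p,d,M):
    P=pts(M,d); s=robot.sense(); T=R.from_quat(s['ee_rot']).as_matrix(); Q=(P-s['tool_pos'])@T*1000
    m=(d>0)&(d<.2)&(abs(Q[...,0])<40)&(Q[...,1]>-14)&(Q[...,1]<-7)&(Q[...,2]>-78)&(p.max(2)<110)
    for nm,k in(('L',m&(Q[...,0]<0)),('R',m&(Q[...,0]>0))):
        q=Q[k]; w=P[k]
        if len(q)>10: print(nm,len(q),'tool z max',np.percentile(q[:,2],99).round(1),'x',np.percentile(q[:,0],[1,99]).round(1),'world z min',np.percentile(w[:,2],1).round(4))
E
python3 - <<'E'
from tip import *
tips(*run('w5'))
E
```

```text
tcp [ 0.455  -0.0638 -0.0077] w 0.0389 F [-0.29  0.7   0.44] t 4.4167
heading 10.02849518642837
L 1653 tool z max -26.3 x [-39.6  -8.4] world z min 0.0193
R 1515 tool z max -26.3 x [11.9 39.5] world z min 0.0193
```

Call:
arm_command:
  deltas:
    - [[45,0,-0.1,-0.5,0],[45,0,-0.1,-0.9,0],[45,0,-0.1,-0.9,0],[0,0,-0.1,-0.9,0],[0,0,-0.1,-0.9,0],[0,0,-0.1,-0.9,0],[0,0,-0.1,-0.9,0],[0,0,-0.1,-0.9,0],[0,0,-0.1,-0.9,0]]
  force: 30

```text
time_s: 5.22
tool_pos: [0.4562, -0.065, -0.0151]
ee_rot: [0.766, -0.643, 0.0, -0.0]
contact_force: [-0.6, 1.3, 2.5]
grip_width: 0.0155
```

Run:
```python
from tip import *
run('w6')
```

```text
tcp [ 0.4562 -0.065  -0.0151] w 0.0155 F [-0.61  1.35  2.47] t 5.2167
heading 10.018355992347296
```

View pics/w6.png

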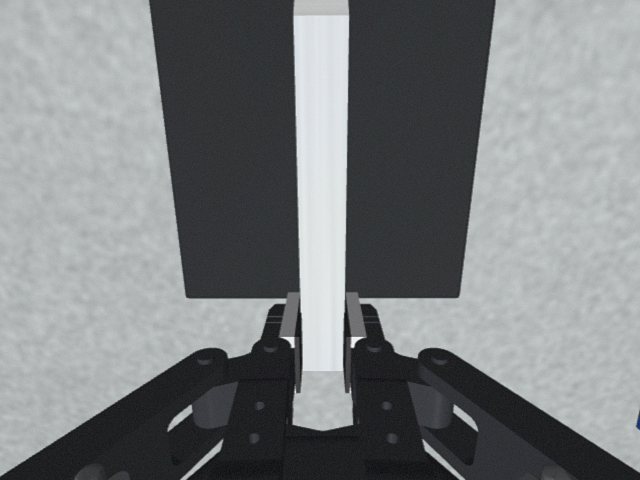

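Held: width is 15.5 mm and the bar is centred between the pads at (322,330). Next I check its line against the base's middle line.

```bash
cat > al.py <<'E'
from h import *
def al(name,zt,bl,bl2,vs):
    z=np.load(name+'.npz'); p=z['p']; M=(z['T'],*z['k'])
    V=cv2.GaussianBlur(p.max(2).astype(float),(3,3),0); G=np.gradient(V,axis=1)
    def edge(ulo,uhi,sgn,zz):
        q=[]
        for v in vs:
            g=sgn*G[v,ulo:uhi]; i=int(g.argmax())
            if 0<i<len(g)-1 and g[i]>4: q.append(ray(M,ulo+i,v,zz)[:2])
        q=np.array(q); vx,vy,x,y=cv2.fitLine(q.astype(np.float32),cv2.DIST_HUBER,0,.001,.001).ravel()
        return vy/vx, y-vy/vx*x
    bL,bR=[edge(*a,.020) for a in(bl+(-1,),bl2+(1,))]; mL,mR=edge(275,321,1,zt),edge(324,370,-1,zt)
    for x in(.47,.54,.60): print(x,'base mid',round(500*(bL[0]*x+bL[1]+bR[0]*x+bR[1]),2),'bar mid',round(500*(mL[0]*x+mL[1]+mR[0]*x+mR[1]),2))
    print('angles',[round(np.degrees(np.arctan(e[0])),2) for e in(bL,bR,mL,mR)])
E
python3 - <<'E'
from al import *
al('w6',.044,(145,195),(450,500),range(30,280))
E
```

```text
0.47 base mid -62.7 bar mid -62.7
0.54 base mid -50.35 bar mid -50.08
0.6 base mid -39.75 bar mid -39.26
angles [np.float32(10.02), np.float32(10.0), np.float32(10.21), np.float32(10.23)]
```

Call:
arm_command:
  deltas:
    - [[0,0.4,0.07,0,-0.003],[0,0.9,0.155,0,-0.003],[0,1.4,0.24,0,-0.003],[0,1.9,0.33,0,-0.003],[0,2.4,0.42,0,-0.003],[0,2.9,0.505,0,-0.003],[0,3.4,0.59,0,-0.003],[0,3.9,0.68,0,-0.003],[0,4.4,0.77,0,-0.003],[0,4.9,0.855,0,-0.003],[0,5.3,0.925,0,-0.003],[0,5.3,0.925,0,-0.003]]

```text
time_s: 6.27
tool_pos: [0.5094, -0.0561, -0.015]
ee_rot: [0.765, -0.644, 0.0, 0.0]
contact_force: [-0.9, -0.1, 5.0]
grip_width: 0.0156
```

Call:
arm_command:
  deltas:
    - [[0,0.15,0.026,0,0],[0,0.3,0.052,0,0],[0,0.45,0.078,0,0],[0,0.6,0.105,0,0],[0,0.75,0.13,0,0],[0,0.9,0.157,0,0],[0,1.05,0.183,0,0],[0,1.2,0.21,0,0],[0,1.35,0.235,0,0],[0,1.5,0.262,0,0],[0,1.6,0.28,0,0],[0,1.6,0.28,0,0]]

```text
time_s: 7.27
tool_pos: [0.5232, -0.0539, -0.015]
ee_rot: [0.765, -0.644, -0.001, 0.002]
contact_force: [-11.5, -1.6, 15.2]
grip_width: 0.0149
```

Call:
arm_command:
  deltas:
    - [[0,0,0,0.05,0],[0,0,0,0.05,0],[0,0,0,0.05,0]]

```text
time_s: 7.52
tool_pos: [0.5236, -0.0537, -0.015]
ee_rot: [0.765, -0.644, -0.001, 0.001]
contact_force: [-7.9, -1.2, 7.3]
grip_width: 0.0154
```

Run:
```python
from tip import *
p,d,M=run('w7'); s=robot.sense(); print(s['ft_torque'],s['ee_rot'])
P=pts(M,d); print([P[v,322].round(4).tolist() for v in range(5,360,40)])
p,d,M=shot('side'); q=cv2.resize(p[190:320,260:440,::-1],(790,570),interpolation=3); cv2.imwrite('pics/s7.png',q)
```

```text
tcp [ 0.5236 -0.0537 -0.015 ] w 0.0154 F [-7.86 -1.22  7.29] t 7.5167
heading 9.80916711668672
[-0.29227442  1.44773023  0.04579991] [ 0.76496376 -0.64407133 -0.0008374   0.00136475]
[[0.5999, -0.0406, 0.1658], [0.5999, -0.0406, 0.1658], [0.6099, -0.0389, 0.0442], [0.5984, -0.0409, 0.0447], [0.5862, -0.043, 0.0441], [0.5732, -0.0452, 0.0441], [0.5596, -0.0476, 0.0448], [0.5446, -0.0501, 0.0444], [0.5289, -0.0528, 0.0449]]
```

View pics/s7.png

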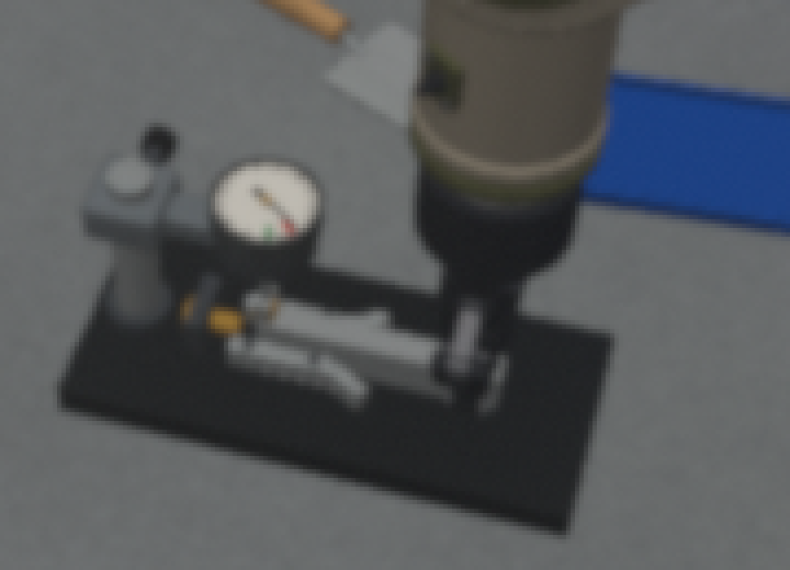

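The needle has started to move, so the roller is on the bevel. The upward 7 N is the bar being pressed into the base, so I relieve it a little more.

Call:
arm_command:
  deltas:
    - [[0,0,0,0.04,0],[0,0,0,0.04,0],[0,0,0,0.04,0]]

```text
time_s: 7.87
tool_pos: [0.5241, -0.0533, -0.0149]
ee_rot: [0.765, -0.644, -0.001, 0.001]
contact_force: [-4.1, -1.1, -0.9]
grip_width: 0.0151
```

Call:
arm_command:
  deltas:
    - [[0,0.04,0.007,0,0],[0,0.08,0.014,0,0],[0,0.12,0.021,0,0],[0,0.16,0.028,0,0],[0,0.2,0.035,0,0],[0,0.2,0.035,0,0]]

```text
time_s: 8.37
tool_pos: [0.5273, -0.0525, -0.0144]
ee_rot: [0.765, -0.644, 0.0, -0.0]
contact_force: [-1.2, -2.3, -4.4]
grip_width: 0.0157
```

Call:
arm_command:
  deltas:
    - [[0,0.05,0.009,-0.03,0],[0,0.1,0.018,-0.03,0],[0,0.15,0.026,-0.03,0],[0,0.2,0.035,-0.03,0],[0,0.25,0.044,-0.03,0],[0,0.25,0.044,-0.03,0]]

```text
time_s: 8.87
tool_pos: [0.5298, -0.0521, -0.0146]
ee_rot: [0.765, -0.644, 0.0, -0.0]
contact_force: [-0.4, -0.6, -2.7]
grip_width: 0.0154
```

Call:
arm_command:
  deltas:
    - [[0,0.04,0.007,0,0],[0,0.08,0.014,0,0],[0,0.12,0.021,0,0],[0,0.16,0.028,0,0],[0,0.2,0.035,0,0],[0,0.2,0.035,0,0]]

```text
time_s: 9.37
tool_pos: [0.5317, -0.0518, -0.0146]
ee_rot: [0.765, -0.644, 0.0, -0.0]
contact_force: [-2.1, -1.8, -1.9]
grip_width: 0.0151
```

Call:
arm_command:
  deltas:
    - [[0,0.04,0.007,0,0],[0,0.08,0.014,0,0],[0,0.12,0.021,0,0],[0,0.16,0.028,0,0],[0,0.2,0.035,0,0],[0,0.2,0.035,0,0]]

```text
time_s: 9.87
tool_pos: [0.5337, -0.0515, -0.0146]
ee_rot: [0.765, -0.644, 0.0, -0.0]
contact_force: [-1.3, -1.2, -3.3]
grip_width: 0.0151
```

Call:
arm_command:
  deltas:
    - [[0,0.04,0.007,0,0],[0,0.08,0.014,0,0],[0,0.12,0.021,0,0],[0,0.15,0.026,0,0],[0,0.15,0.026,0,0]]

```text
time_s: 10.28
tool_pos: [0.5338, -0.0515, -0.015]
ee_rot: [0.765, -0.644, -0.001, 0.001]
contact_force: [-8.0, -1.2, 1.5]
grip_width: 0.0154
```

Contact with the stop: 1.5 mm was commanded with no advance, at about 8 N. I ease off to a light press, release, rise, and look at the dial.

Call:
arm_command:
  deltas:
    - [[0,-0.06,-0.01,0,0],[0,-0.08,-0.014,0,0],[20,-0.08,-0.014,0,0],[45,-0.08,-0.014,0,0],[45,-0.08,-0.014,0,0],[45,-0.08,-0.014,0,0]]

```text
time_s: 10.78
tool_pos: [0.535, -0.0511, -0.0143]
ee_rot: [0.765, -0.644, 0.001, -0.0]
contact_force: [-0.5, -0.2, 0.1]
grip_width: 0.0383
```

Call:
arm_command:
  deltas:
    - [[45,0,0,2,0],[45,0,0,6,0],[45,0,0,10,0],[100,0,0,14,0],[100,2,0.35,14.5,0],[100,5,0.9,14.5,0],[100,8,1.4,14.5,0],[100,8.1,1.43,14.5,0],[100,8.1,1.43,14.5,0],[100,8.1,1.43,14.5,0]]

```text
time_s: 11.62
tool_pos: [0.615, -0.0368, 0.13]
ee_rot: [0.765, -0.644, -0.0, 0.0]
contact_force: [0.2, -0.3, 0.5]
grip_width: 0.0852
```

Run:
```python
from tip import *
p,d,M=run('w8')
cv2.imwrite('pics/w8c.png',cv2.resize(p[100:400,140:500,::-1],(720,600),interpolation=3))
```

```text
tcp [ 0.615  -0.0368  0.13  ] w 0.0852 F [ 0.23 -0.26  0.54] t 11.6167
heading 9.869338068324998
```

View pics/w8c.png

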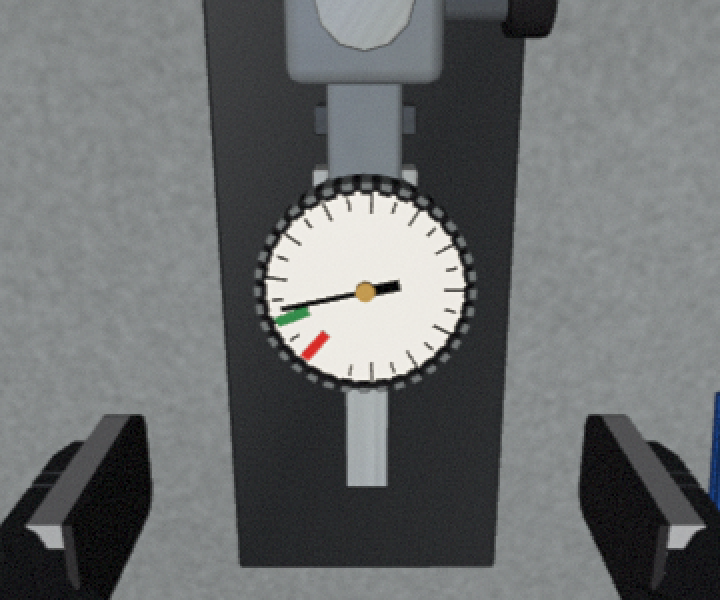

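Needle at about 1.36 rad, red at about 0.7; the lift is plausible for the master home. I write a dial reader working on the plane of the dial.

```bash
cat > dial.py <<'E'
from edges import *
def read(p,M,c=(.6317,-.0347),zf=.132):
    H,S,V=[x.astype(int) for x in cv2.split(cv2.cvtColor(p,cv2.COLOR_RGB2HSV))]
    T,f,cx,cy=M; v,u=np.mgrid[:480,:640]; D=np.stack([(u-cx)/f,(v-cy)/f,np.ones(u.shape)],-1)@T[:3,:3].T
    X=(T[:3,3]+D*((zf-T[2,3])/D[...,2])[...,None])[...,:2]
    r=np.hypot(*(X-c).transpose(2,0,1))
    w=(r<.035)&(V>150)&(S<60)
    k,l,st,_=cv2.connectedComponentsWithStats(w.astype(np.uint8)); w=l==1+st[1:,4].argmax()
    h=cv2.convexHull(X[w].astype(np.float32)*1000)[:,0]; A=np.c_[2*h,np.ones(len(h))]; s=np.linalg.lstsq(A,(h**2).sum(1),rcond=None)[0]
    c=s[:2]/1000; R0=np.sqrt(s[2]+s[0]**2+s[1]**2)
    Y=X-c; r=np.hypot(Y[...,0],Y[...,1])*1000; a=(np.radians(190.01)-np.arctan2(Y[...,1],Y[...,0])+np.pi)%(2*np.pi)-np.pi
    red=(r<26)&(S>110)&((H<10)|(H>170)); gr=(r<26)&(S>80)&(H>45)&(H<90)
    nd=(r>7)&(r<14)&(V<110)&(S<90); nd2=(r>14)&(r<19)&(V<110)&(S<90)
    cm=lambda m: (round(float(np.angle(np.exp(1j*a[m]).mean())),3) if m.any() else None, int(m.sum()))
    # keep needle's thin side: drop counterweight by taking median over the cluster nearest nd2
    n2=cm(nd2)[0]; dn=np.abs(np.angle(np.exp(1j*(a-(n2 or 0)))))
    out=dict(c=c.round(4),R=round(float(R0),1),red=cm(red),red_r=r[red].mean().round(1) if red.any() else 0,green=cm(gr),needle=cm((nd|nd2)&(dn<.5)),outer=cm(nd2),inner=cm(nd&(dn<.5)))
    print(out); return out
E
python3 - <<'E'
from dial import *
for n in('w1','w8'):
    z=np.load(n+'.npz'); read(z['p'],(z['T'],*z['k']))
E
```

```text
{'c': array([ 0.6317, -0.0342]), 'R': 25.1, 'red': (0.715, 36), 'red_r': np.float64(20.1), 'green': (1.217, 35), 'needle': (0.016, 17), 'outer': (0.013, 6), 'inner': (0.017, 11)}
{'c': array([ 0.6319, -0.034 ]), 'R': 25.2, 'red': (0.7, 82), 'red_r': np.float64(19.8), 'green': (1.21, 86), 'needle': (1.321, 50), 'outer': (1.334, 19), 'inner': (1.313, 31)}
```

Call:
arm_command:
  deltas:
    - [[100,0.8,0.14,0,0.1],[100,1.7,0.28,0,0.2],[100,1.7,0.28,-1,0.31],[100,1.7,0.28,-3,0.31],[100,1.7,0.28,-5,0.31],[100,1.7,0.28,-6.2,0.31],[100,1.7,0.28,-6.2,0.31],[100,1.7,0.28,-6.2,0.31]]
  force: 25

```text
time_s: 12.33
tool_pos: [0.6318, -0.0345, 0.0686]
ee_rot: [0.855, -0.518, -0.0, 0.0]
contact_force: [-0.3, -0.3, 0.0]
grip_width: 0.0853
```

Call:
arm_command:
  deltas:
    - [[75,0,0,0,0],[72,0,0,0,0],[69,0,0,0,0],[66,0,0,0,0],[60,0,0,0,0],[50,0,0,0,0],[50,0,0,0,0]]
  force: 25

```text
time_s: 12.92
tool_pos: [0.6325, -0.0337, 0.0694]
ee_rot: [0.855, -0.518, 0.0, -0.0]
contact_force: [-2.6, 0.8, 6.1]
grip_width: 0.0552
```

Call:
arm_command:
  deltas:
    - [[50,0,0,0,-0.05],[50,0,0,0,-0.11],[50,0,0,0,-0.17],[50,0,0,0,-0.23],[50,0,0,0,-0.29],[50,0,0,0,-0.35],[50,0,0,0,-0.41],[50,0,0,0,-0.47],[50,0,0,0,-0.53],[50,0,0,0,-0.59],[50,0,0,0,-0.62],[50,0,0,0,-0.62]]

```text
time_s: 13.92
tool_pos: [0.6326, -0.0337, 0.0694]
ee_rot: [-0.656, 0.755, -0.0, 0.0]
contact_force: [-3.4, 0.1, 5.6]
grip_width: 0.0552
```

Run:
```python
from dial import *
p,d,M=run('w9'); read(p,M)
```

```text
tcp [ 0.6326 -0.0337  0.0694] w 0.0552 F [-3.35  0.06  5.61] t 13.9167
heading -8.01509430446031
{'c': array([ 0.6319, -0.0341]), 'R': 25.1, 'red': (1.31, 138), 'red_r': np.float64(19.7), 'green': (1.746, 189), 'needle': (1.284, 66), 'outer': (1.346, 17), 'inner': (1.274, 50)}
```

Call:
arm_command:
  deltas:
    - [[60,0,0,0,0],[70,0,0,0,0],[100,0,0,0,0],[100,0,0,0,0],[100,0,0,2,0],[100,0,0,5,0],[100,-0.8,-0.14,6.1,0.1],[100,-1.75,-0.3,6.1,0.2],[100,-1.75,-0.3,6.1,0.315],[100,-1.75,-0.3,6.1,0.315],[100,-1.75,-0.3,6.1,0.315]]

```text
time_s: 14.88
tool_pos: [0.6148, -0.0375, 0.1293]
ee_rot: [0.766, -0.643, -0.0, 0.0]
contact_force: [-0.8, -0.2, 0.4]
grip_width: 0.0853
```

Run:
```python
from dial import *
p,d,M=run('w10'); read(p,M)
cv2.imwrite('pics/w10c.png',cv2.resize(p[170:310,250:400,::-1],(640,597),interpolation=3))
```

```text
tcp [ 0.6148 -0.0375  0.1293] w 0.0853 F [-0.78 -0.15  0.38] t 14.8833
heading 9.913112239173488
{'c': array([ 0.6318, -0.034 ]), 'R': 25.2, 'red': (1.327, 83), 'red_r': np.float64(19.9), 'green': (1.859, 85), 'needle': (1.32, 34), 'outer': (1.322, 6), 'inner': (1.32, 28)}
```

View pics/w10c.png

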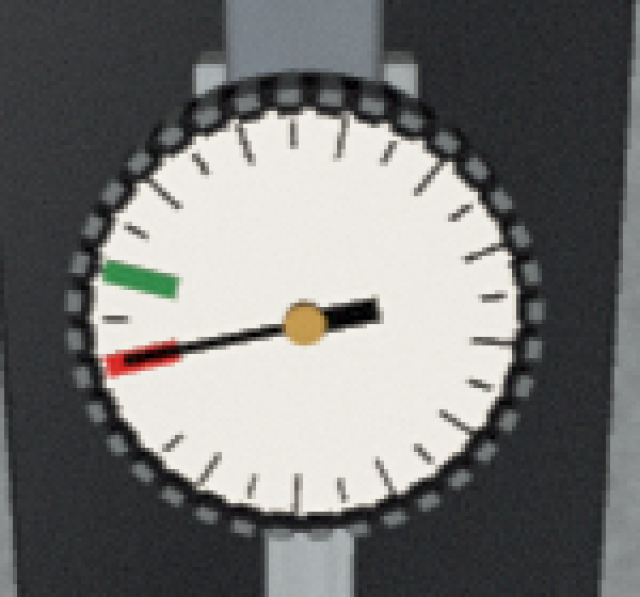

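Zero is set: red reads 1.327, needle 1.32, and the picture shows the needle on the middle of the red mark at (140,357). Next I draw the master out.

Call:
arm_command:
  deltas:
    - [[60,-3,-0.52,0,0],[45,-6,-1.05,0,0],[45,-8.0,-1.38,0,0],[45,-8.0,-1.38,-3,0],[45,-8.0,-1.38,-7,0],[45,-8.0,-1.38,-11,0],[45,-8.0,-1.38,-13.5,0],[45,-8.0,-1.38,-14.3,0],[45,-8.0,-1.38,-14.3,0],[45,-8.0,-1.38,-14.3,0]]

```text
time_s: 15.77
tool_pos: [0.5356, -0.0508, -0.0127]
ee_rot: [0.766, -0.642, 0.0, -0.0]
contact_force: [-0.0, 0.6, 0.8]
grip_width: 0.0385
```

Call:
arm_command:
  deltas:
    - [[0,0,0,0,0],[0,0,0,0,0],[0,0,0,0,0],[0,0,0,0,0],[0,0,0,0.02,0],[0,0,0,0.02,0]]
  force: 40

```text
time_s: 16.27
tool_pos: [0.5363, -0.0512, -0.0116]
ee_rot: [0.767, -0.642, 0.001, -0.001]
contact_force: [-0.7, -0.2, 8.9]
grip_width: 0.0153
```

Call:
arm_command:
  deltas:
    - [[0,0,0,0.05,0],[0,0,0,0.05,0],[0,-0.3,-0.052,0.05,0],[0,-0.8,-0.14,0.05,0],[0,-1.4,-0.245,0.05,0],[0,-2,-0.35,0.05,0],[0,-2.6,-0.455,0.05,0],[0,-3.2,-0.56,0.05,0],[0,-3.8,-0.665,0.05,0],[0,-4.4,-0.77,0.05,0],[0,-5,-0.875,0.05,0],[0,-5.6,-0.98,0.05,0]]

```text
time_s: 17.27
tool_pos: [0.4806, -0.0608, -0.0117]
ee_rot: [0.767, -0.642, 0.002, -0.001]
contact_force: [5.2, 0.4, 5.8]
grip_width: 0.015
```

Call:
arm_command:
  deltas:
    - [[0,-0.6,-0.105,0,0],[0,-1.2,-0.21,0,0],[0,-1.8,-0.315,0,0],[0,-2.4,-0.42,0,0],[0,-2.6,-0.455,0,0],[0,-2.6,-0.455,0,0],[45,-2.6,-0.455,0,0],[45,-2.6,-0.455,0,0],[45,-2.6,-0.455,0,0]]

```text
time_s: 18.02
tool_pos: [0.4521, -0.0655, -0.0132]
ee_rot: [0.767, -0.642, -0.0, 0.0]
contact_force: [-0.0, 0.2, -0.2]
grip_width: 0.0382
```

Run:
```python
from tip import *
p,d,M=run('w11'); P=pts(M,d)
m=(abs(P[...,2]-.044)<.005)&(p.max(2)>130)&(abs(P[...,1]+.06)<.06)
q=P[m]; print(cv2.minAreaRect((q[:,:2]*1000).astype(np.float32)))
```

```text
tcp [ 0.4521 -0.0655 -0.0132] w 0.0382 F [-0.01  0.23 -0.24] t 18.0167
heading 10.12451980655005
((500.0862121582031, -69.03865814208984), (128.44419860839844, 50.21358871459961), 4.5689616203308105)
```

Run:
```python
from h import *
z=np.load('w11.npz'); p,d=z['p'],z['d']; M=(z['T'],*z['k']); P=pts(M,d)
lat=P[...,1]-(-.0397+.1765*(P[...,0]-.6025)); m=(abs(P[...,2]-.044)<.006)&(abs(lat)<.0085)&(p.max(2)>130)
q=P[m][:,:2]; along=q@np.array([.985,.174]); print(np.percentile(along,[.5,99.5]),(np.array([.6025,-.0397])@np.array([.985,.174])), np.median(lat[m]))
```

```text
[0.41905663 0.54509848] 0.5865547 0.00015803787974793052
```

Call:
arm_command:
  deltas:
    - [[45,0,0,2,0],[45,0,0,4,0],[45,2,0.35,4.5,0],[45,4,0.7,4.5,0],[45,4.85,0.85,4,0],[45,4.85,0.85,2,0],[45,4.85,0.85,0,0],[45,4.85,0.85,-0.2,0],[45,4.85,0.85,-0.2,0],[0,4.85,0.85,-0.2,0],[0,4.85,0.85,-0.2,0],[0,4.85,0.85,-0.2,0]]
  force: 60

```text
time_s: 19.07
tool_pos: [0.5019, -0.0571, -0.0139]
ee_rot: [0.767, -0.642, 0.001, -0.0]
contact_force: [-1.6, -0.5, 5.0]
grip_width: 0.0149
```

Call:
arm_command:
  deltas:
    - [[0,0,0,0,0],[0,0,0,0,0],[0,0,0,0.5,0],[0,0,0,1,0],[0,0,0,1.5,0],[0,0,0,1.5,0]]

```text
time_s: 19.57
tool_pos: [0.5019, -0.057, 0.0012]
ee_rot: [0.767, -0.642, 0.001, -0.0]
contact_force: [0.5, 0.9, -3.5]
grip_width: 0.0147
```

Call:
arm_command:
  deltas:
    - [[0,0,-1,2,0],[0,-0.1,-4,3.5,0.02],[0,-0.2,-7,3.5,0.04],[0,-0.3,-10,3.5,0.075],[0,-0.4,-13,3.5,0.075],[0,-0.4,-16,3.5,0.075],[0,-0.4,-19,3.5,0.075],[0,-0.4,-21.5,3.5,0.075],[0,-0.4,-22.1,3,0.075],[0,-0.4,-22.1,1,0.075],[0,-0.4,-22.1,0,0.075],[0,-0.4,-22.1,0,0.075]]

```text
time_s: 20.57
tool_pos: [0.4953, -0.2764, -0.0026]
ee_rot: [0.79, -0.613, -0.002, 0.0]
contact_force: [-0.3, 0.9, -3.8]
grip_width: 0.0149
```

Call:
arm_command:
  deltas:
    - [[0,0,0,-0.7,0],[0,0,0,-1.4,0],[0,0,0,-2,0],[0,0,0,-2.5,0],[0,0,0,-2.7,0],[0,0,0,-2.7,0]]

```text
time_s: 21.07
tool_pos: [0.497, -0.2777, -0.0274]
ee_rot: [0.79, -0.613, -0.0, 0.0]
contact_force: [-0.7, -0.3, -3.8]
grip_width: 0.0147
```

Run:
```python
from tip import *
p,d,M=run('w12'); P=pts(M,d)
H,S,V=[x.astype(int) for x in cv2.split(cv2.cvtColor(p,cv2.COLOR_RGB2HSV))]
b=(H>105)&(H<125)&(S>120); print(b.sum()); q=P[b&(P[...,2]<.02)][:,:2]; print('tray',cv2.minAreaRect((q*1000).astype(np.float32)))
m=(P[...,2]>.02)&(P[...,2]<.04)&(V>130)&(S<60); q=P[m]; print('bar',cv2.minAreaRect((q[:,:2]*1000).astype(np.float32)))
for v in range(0,400,40): print(v,P[v,322].round(4),p[v,322])
```

```text
tcp [ 0.497  -0.2777 -0.0274] w 0.0147 F [-0.68 -0.33 -3.81] t 21.0667
heading 14.435989207975421
53515
tray ((511.73028564453125, -335.9264221191406), (167.01010131835938, 238.38287353515625), 6.631226062774658)
bar ((505.0389404296875, -275.76043701171875), (107.60235595703125, 15.918891906738281), 14.3527193069458)
0 [ 0.6111 -0.2485  0.0027] [170 177 181]
40 [ 0.5992 -0.2515  0.0007] [135 140 140]
80 [ 0.586  -0.2549  0.0008] [134 139 138]
120 [ 0.572  -0.2585  0.0052] [ 49  95 179]
160 [ 0.5573 -0.2623  0.0037] [ 39  89 174]
200 [ 0.5472 -0.2649  0.0312] [173 180 178]
240 [ 0.5336 -0.2684  0.0313] [168 175 174]
280 [ 0.519  -0.2721  0.0312] [170 178 176]
320 [ 0.5035 -0.2761  0.0314] [173 178 181]
360 [ 0.4862 -0.2805  0.0307] [172 180 183]
```

Call:
arm_command:
  deltas:
    - [[0,0,0,-0.1,0],[0,0,0,-0.2,0],[0,0,0,-0.3,0],[0,0,0,-0.33,0],[0,0,0,-0.33,0],[0,0,0,-0.33,0]]

```text
time_s: 21.62
tool_pos: [0.4974, -0.2781, -0.0298]
ee_rot: [0.79, -0.613, 0.0, 0.0]
contact_force: [-2.3, -0.3, 3.6]
grip_width: 0.0146
```

Call:
arm_command:
  deltas:
    - [[25,0,0,0,0],[35,0,0,0,0],[35,0,0,0,0],[35,0,0,3,0],[35,0,0,7,0],[35,0,0,11,0],[35,0,0,15,0],[35,0,1,19,0],[35,-0.5,5,20,-0.05],[35,-1,9,20,-0.1],[35,-1,13,20,-0.15],[35,-1,17,20,-0.2]]

```text
time_s: 22.62
tool_pos: [0.487, -0.1064, 0.1703]
ee_rot: [0.724, -0.69, 0.001, -0.0]
contact_force: [1.4, 0.3, -0.3]
grip_width: 0.0302
```

Call:
arm_command:
  deltas:
    - [[45,0,4,0,-0.05],[45,0,8,0,-0.1],[45,-0.5,12,0,-0.15],[45,-1,16,0,-0.2],[45,-1.5,20,0,-0.235],[45,-2,24,0,-0.235],[45,-2.7,28,0,-0.235],[45,-2.7,32,0,-0.235],[45,-2.7,36,0,-0.235],[45,-2.7,40,0,-0.235],[45,-2.7,42.5,-3,-0.235],[45,-2.7,42.5,-6,-0.235]]

```text
time_s: 23.62
tool_pos: [0.4603, 0.3237, 0.1117]
ee_rot: [-0.642, 0.767, 0.001, 0.003]
contact_force: [-0.4, -0.2, -1.4]
grip_width: 0.0382
```

Run:
```python
from dial import *
p,d,M=run('w13'); P=pts(M,d)
H,S,V=[x.astype(int) for x in cv2.split(cv2.cvtColor(p,cv2.COLOR_RGB2HSV))]
b=((H>170)|(H<6))&(S>90); k,l,st,c=cv2.connectedComponentsWithStats(b.astype(np.uint8)); i=1+st[1:,4].argmax(); print(st[i],c[i])
m=(l==i)&(abs(P[...,2]-.025)<.003); q=P[m][:,:2]; print('pink top',m.sum(),cv2.minAreaRect((q*1000).astype(np.float32)))
m=(l==i); q=P[m]; al=q[:,:2]@np.array([np.cos(.183),-np.sin(.183)])
for a in np.linspace(al.min(),al.max(),14): k=abs(al-a)<.003; print(round(a,3),q[k][:,2].max().round(4),np.median(q[k][:,2]).round(4))
```

```text
tcp [0.4603 0.3237 0.1117] w 0.0382 F [-0.35 -0.23 -1.39] t 23.6167
heading -10.186663211139571
[ 321   34   26  190 4329] [332.73527374 126.14760915]
pink top 4201 ((525.3121337890625, 304.75335693359375), (15.830148696899414, 124.76895904541016), 79.34082794189453)
0.399 0.0268 0.0256
0.408 0.0276 0.0255
0.418 0.0271 0.0255
0.428 0.0279 0.0256
0.438 0.0271 0.0255
0.448 0.0277 0.0256
0.457 0.0274 0.0255
0.467 0.2929 0.0256
0.477 0.0274 0.0256
0.487 0.0273 0.0256
0.497 0.0274 0.0256
0.506 0.0281 0.0256
0.516 0.0271 0.0255
0.526 0.0227 0.0203
```

Call:
arm_command:
  deltas:
    - [[45,2,-0.6,-2,-0.008],[45,2,-0.6,-5,-0.008],[45,2,-0.6,-8,-0.008],[45,2,-0.6,-8,-0.008],[45,2,-0.6,-8,-0.008]]

```text
time_s: 24.08
tool_pos: [0.4796, 0.3102, 0.0298]
ee_rot: [-0.636, 0.771, 0.0, -0.001]
contact_force: [1.2, 0.1, 1.1]
grip_width: 0.0386
```

Call:
arm_command:
  deltas:
    - [[45,0.25,0.28,-2,0.004],[45,0.25,0.28,-4,0.004],[45,0.25,0.28,-5.5,0.004],[45,0.25,0.28,-6.3,0.004],[45,0.25,0.28,-6.3,0.004],[25,0.25,0.28,-6.3,0.004],[0,0.25,0.28,-6.3,0.004],[0,0.25,0.28,-6.3,0.004],[0,0.25,0.28,-6.3,0.004],[0,0.25,0.28,-6.3,0.004]]
  force: 30

```text
time_s: 24.92
tool_pos: [0.4839, 0.3147, -0.0313]
ee_rot: [-0.638, 0.77, -0.0, 0.001]
contact_force: [0.0, -1.6, 7.4]
grip_width: 0.0157
```

Call:
arm_command:
  deltas:
    - [[0,0,0,1,0],[0,0,0,3,0],[0,0,0,5,0],[0,0,0,7,0],[0,0,0,7,0],[0,0,0,7,0]]

```text
time_s: 25.42
tool_pos: [0.4837, 0.3145, 0.0387]
ee_rot: [-0.638, 0.77, -0.0, 0.002]
contact_force: [0.2, -0.4, -0.7]
grip_width: 0.0152
```

Run:
```python
from dial import *
p,d,M=run('w14'); P=pts(M,d)
H,S,V=[x.astype(int) for x in cv2.split(cv2.cvtColor(p,cv2.COLOR_RGB2HSV))]
b=((H>170)|(H<6))&(S>90); k,l,st,c=cv2.connectedComponentsWithStats(b.astype(np.uint8)); i=1+st[1:,4].argmax(); print(st[i],c[i])
v=np.argwhere(l==i)
for r in range(st[i,1],st[i,1]+st[i,3],25):
    cols=np.where((l==i)[r])[0]; print(r,cols.min(),cols.max(),P[r,cols].mean(0).round(4))
```

```text
tcp [0.4837 0.3145 0.0387] w 0.0152 F [ 0.19 -0.37 -0.73] t 25.4167
heading -10.731168028078825
[  298    17    53   360 16910] [323.33642815 189.37397989]
17 300 331 [0.5899 0.2958 0.0888]
42 299 350 [0.5813 0.2946 0.0954]
67 299 350 [0.5746 0.2959 0.0954]
92 299 349 [0.5676 0.2974 0.0955]
117 299 348 [0.5603 0.2989 0.0955]
142 300 348 [0.5527 0.3002 0.0956]
167 300 347 [0.5452 0.3019 0.0981]
192 301 346 [0.5367 0.3034 0.0955]
217 301 346 [0.5281 0.305  0.0954]
242 301 345 [0.5192 0.3069 0.0954]
267 301 344 [0.51   0.3088 0.0954]
292 301 344 [0.5001 0.3107 0.0952]
317 302 343 [0.4902 0.3126 0.0955]
342 301 343 [0.4798 0.3147 0.0959]
367 301 343 [0.4688 0.3168 0.096 ]
```

Call:
arm_command:
  deltas:
    - [[0,-1,-2,0,0],[0,-2.7,-6,0,0.04],[0,-2.7,-10,0,0.08],[0,-2.7,-14,0,0.12],[0,-2.7,-18,0,0.16],[0,-2.7,-22,0,0.2],[0,-2.7,-26,0,0.25],[0,-2.7,-30,0,0.3],[0,-2.7,-34,0,0.362],[0,-2.7,-37,0,0.362],[0,-2.7,-37.95,0,0.362],[0,-2.7,-37.95,0,0.362]]

```text
time_s: 26.47
tool_pos: [0.4548, -0.0685, 0.036]
ee_rot: [0.765, -0.645, -0.0, 0.001]
contact_force: [-0.4, 0.1, -1.4]
grip_width: 0.0154
```

Call:
arm_command:
  deltas:
    - [[0,0,0,0,0],[0,0,0,-1,0],[0,0,0,-2.5,0],[0,0,0,-3.5,0],[0,0,0,-4.3,0],[0,0,0,-4.7,0],[0,0,0,-4.7,0],[0,0,0,-4.7,0]]

```text
time_s: 27.13
tool_pos: [0.4558, -0.0651, -0.0104]
ee_rot: [0.766, -0.642, -0.0, 0.0]
contact_force: [0.9, -0.5, -0.8]
grip_width: 0.0154
```

Run:
```python
from dial import *
p,d,M=run('w15'); P=pts(M,d)
for v in range(10,380,40): print(v,P[v,322].round(4),p[v,322])
V=p.max(2).astype(int)
for v in(60,200): 
    g=np.diff(V[v]); print(v,[(int(i),int(g[i])) for i in np.where(abs(g)>25)[0]])
from al import al
al('w15',.0465,(145,200),(440,500),range(30,280))
```

```text
tcp [ 0.4558 -0.0651 -0.0104] w 0.0154 F [ 0.9  -0.49 -0.84] t 27.1333
heading 10.058697245418921
10 [ 0.5684 -0.0454  0.0214] [50 49 54]
50 [ 0.5517 -0.0483  0.047 ] [254 172 186]
90 [ 0.5407 -0.0503  0.0468] [253 169 182]
130 [ 0.529  -0.0523  0.0473] [253 162 177]
170 [ 0.5165 -0.0545  0.0467] [252 157 170]
210 [ 0.5033 -0.0569  0.0473] [252 155 168]
250 [ 0.4886 -0.0595  0.0458] [252 154 166]
290 [ 0.474  -0.062   0.0476] [252 153 166]
330 [ 0.4573 -0.065   0.0469] [252 153 167]
370 [ 0.4393 -0.0681  0.0464] [252 158 172]
60 [(160, -64), (161, -55), (294, 29), (295, 125), (296, 46), (348, -72), (349, -116), (482, 65), (483, 68)]
200 [(177, -63), (178, -55), (297, 56), (298, 112), (299, 32), (345, -32), (346, -142), (347, -26), (465, 52), (466, 79)]
0.47 base mid -62.72 bar mid -62.81
0.54 base mid -50.37 bar mid -50.56
0.6 base mid -39.78 bar mid -40.05
angles [np.float32(10.01), np.float32(10.01), np.float32(9.94), np.float32(9.92)]
```

Call:
arm_command:
  deltas:
    - [[0,0,0,-0.13,0],[0,0.3,0.055,-0.13,0],[0,0.8,0.142,-0.13,0],[0,1.3,0.23,-0.13,0],[0,1.8,0.318,-0.13,0],[0,2.3,0.405,-0.13,0],[0,2.8,0.495,-0.13,0],[0,3.3,0.58,-0.13,0],[0,3.8,0.67,-0.13,0],[0,4.3,0.76,-0.13,0],[0,4.8,0.848,-0.13,0],[0,5.3,0.935,-0.13,0]]

```text
time_s: 28.18
tool_pos: [0.5093, -0.0562, -0.0115]
ee_rot: [0.766, -0.643, 0.0, 0.0]
contact_force: [-2.1, 0.2, 2.9]
grip_width: 0.0154
```

Call:
arm_command:
  deltas:
    - [[0,0,0,0,0],[0,0.1,0.018,0,0],[0,0.22,0.039,0,0],[0,0.34,0.06,0,0],[0,0.46,0.081,0,0],[0,0.58,0.102,0,0],[0,0.7,0.124,0,0],[0,0.8,0.141,0,0],[0,0.9,0.159,0,0],[0,1.0,0.176,0,0],[0,1.1,0.194,0,0],[0,1.1,0.194,0,0]]

```text
time_s: 29.18
tool_pos: [0.5201, -0.0543, -0.0115]
ee_rot: [0.766, -0.643, 0.0, -0.0]
contact_force: [-0.4, 0.9, 2.1]
grip_width: 0.0151
```

Call:
arm_command:
  deltas:
    - [[0,0.08,0.014,0,0],[0,0.16,0.028,0,0],[0,0.24,0.042,0,0],[0,0.32,0.056,0,0],[0,0.4,0.07,0,0],[0,0.48,0.085,0,0],[0,0.56,0.099,0,0],[0,0.64,0.113,0,0],[0,0.72,0.127,0,0],[0,0.8,0.141,0,0],[0,0.8,0.141,0,0]]

```text
time_s: 30.1
tool_pos: [0.5268, -0.0531, -0.0116]
ee_rot: [0.766, -0.643, -0.001, 0.001]
contact_force: [-8.0, -2.1, 10.6]
grip_width: 0.0149
```

Call:
arm_command:
  deltas:
    - [[0,0.05,0.009,0,0],[0,0.1,0.018,0,0],[0,0.15,0.026,0,0],[0,0.2,0.035,0,0],[0,0.25,0.044,0,0],[0,0.3,0.053,0,0],[0,0.35,0.062,0,0],[0,0.35,0.062,0,0]]

```text
time_s: 30.77
tool_pos: [0.5303, -0.0526, -0.0115]
ee_rot: [0.766, -0.643, -0.001, 0.001]
contact_force: [-7.4, -1.4, 9.5]
grip_width: 0.0156
```

Call:
arm_command:
  deltas:
    - [[0,0,0,0.05,0],[0,0,0,0.05,0],[0,0,0,0.05,0]]

```text
time_s: 31.02
tool_pos: [0.5309, -0.0523, -0.0115]
ee_rot: [0.766, -0.643, -0.0, 0.0]
contact_force: [-2.2, -0.3, -1.2]
grip_width: 0.015
```

Call:
arm_command:
  deltas:
    - [[0,0.04,0.007,0,0],[0,0.08,0.014,0,0],[0,0.12,0.021,0,0],[0,0.16,0.028,0,0],[0,0.2,0.035,0,0],[0,0.2,0.035,0,0]]

```text
time_s: 31.52
tool_pos: [0.5335, -0.0519, -0.0111]
ee_rot: [0.766, -0.643, 0.0, -0.0]
contact_force: [0.7, -1.2, -1.7]
grip_width: 0.0157
```

Call:
arm_command:
  deltas:
    - [[0,0.04,0.007,-0.01,0],[0,0.08,0.014,-0.01,0],[0,0.12,0.021,-0.01,0],[0,0.15,0.026,-0.01,0],[0,0.15,0.026,-0.01,0]]

```text
time_s: 31.93
tool_pos: [0.5349, -0.0516, -0.0111]
ee_rot: [0.766, -0.643, 0.0, -0.0]
contact_force: [0.2, -0.1, -2.3]
grip_width: 0.015
```

Call:
arm_command:
  deltas:
    - [[0,0.04,0.007,0,0],[0,0.08,0.014,0,0],[0,0.12,0.021,0,0],[0,0.12,0.021,0,0]]

```text
time_s: 32.27
tool_pos: [0.5361, -0.0514, -0.0111]
ee_rot: [0.766, -0.643, 0.0, -0.0]
contact_force: [0.0, -0.3, -2.1]
grip_width: 0.0152
```

Call:
arm_command:
  deltas:
    - [[0,0.04,0.007,-0.02,0],[0,0.08,0.014,-0.02,0],[0,0.12,0.021,-0.02,0],[0,0.12,0.021,-0.02,0]]

```text
time_s: 32.6
tool_pos: [0.5373, -0.0512, -0.0113]
ee_rot: [0.766, -0.643, 0.0, -0.0]
contact_force: [-0.6, -0.1, -2.5]
grip_width: 0.0151
```

Call:
arm_command:
  deltas:
    - [[0,0.04,0.007,0,0],[0,0.08,0.014,0,0],[0,0.12,0.021,0,0],[0,0.12,0.021,0,0]]

```text
time_s: 32.93
tool_pos: [0.5385, -0.051, -0.0113]
ee_rot: [0.766, -0.643, 0.0, -0.0]
contact_force: [-0.6, -0.2, -1.3]
grip_width: 0.0152
```

Call:
arm_command:
  deltas:
    - [[0,0.04,0.007,0,0],[0,0.08,0.014,0,0],[0,0.12,0.021,0,0],[0,0.12,0.021,0,0]]

```text
time_s: 33.27
tool_pos: [0.539, -0.0509, -0.0115]
ee_rot: [0.766, -0.643, -0.0, 0.0]
contact_force: [-4.5, -0.7, -0.7]
grip_width: 0.0151
```

Run:
```python
from h import *
for n,v,z,t in(('w6',371,.044,(.4562,-.065)),('w14',377,.0955,(.4837,.3145))):
    q=np.load(n+'.npz'); M=(q['T'],*q['k']); P=ray(M,322,v,z); print(n,P, np.hypot(*(P[:2]-t))*1000)
from edges import run
p,d,M=run('w16'); P=pts(M,d)
for v in range(20,400,25): print(v,P[v,322].round(4),p[v,322])
```

```text
w6 [ 0.44088995 -0.06776026  0.044     ] 15.556888662966317
w14 [0.46386586 0.31777286 0.0955    ] 20.10235955477444
tcp [ 0.539  -0.0509 -0.0115] w 0.0151 F [-4.48 -0.71 -0.74] t 33.2667
heading 10.011442949702396
20 [ 0.6149 -0.0378  0.1694] [237 238 237]
45 [ 0.6149 -0.0378  0.1694] [239 239 238]
70 [ 0.6149 -0.0378  0.1694] [238 237 235]
95 [ 0.6149 -0.0378  0.1694] [238 237 235]
120 [ 0.6149 -0.0378  0.1694] [240 240 236]
145 [ 0.6149 -0.0378  0.1694] [239 238 233]
170 [ 0.6149 -0.0378  0.1694] [239 236 232]
195 [ 0.6149 -0.0378  0.1694] [238 236 230]
220 [ 0.6149 -0.0378  0.1694] [114 117 118]
245 [ 0.574  -0.0449  0.0457] [218 111 119]
270 [ 0.5646 -0.0465  0.0457] [221 114 123]
295 [ 0.5547 -0.0483  0.0454] [221 114 125]
320 [ 0.5446 -0.0501  0.0456] [222 114 124]
345 [ 0.5337 -0.052   0.0453] [223 117 124]
370 [ 0.5223 -0.054   0.045 ] [224 117 128]
395 [ 0.4897 -0.0597  0.0203] [38 38 36]
```

Contact again: -4.5 N at x=0.539, against 0.538 expected from the master's stop position. I add a slight firm press to seat it.

Call:
arm_command:
  deltas:
    - [[0,0.03,0.005,0,0],[0,0.06,0.01,0,0],[0,0.09,0.016,0,0],[0,0.09,0.016,0,0]]

```text
time_s: 33.65
tool_pos: [0.539, -0.051, -0.0115]
ee_rot: [0.766, -0.643, -0.001, 0.001]
contact_force: [-9.5, -1.4, 5.6]
grip_width: 0.0154
```

Call:
arm_command:
  deltas:
    - [[0,-0.07,-0.012,0,0],[0,-0.08,-0.014,0,0],[20,-0.08,-0.014,0,0],[45,-0.08,-0.014,0,0],[45,-0.08,-0.014,0,0],[45,-0.08,-0.014,0,0]]

```text
time_s: 34.15
tool_pos: [0.5404, -0.0507, -0.011]
ee_rot: [0.766, -0.643, 0.001, -0.0]
contact_force: [-0.6, -0.5, 0.3]
grip_width: 0.039
```

Call:
arm_command:
  deltas:
    - [[45,0,0,2,0],[45,0,0,6,0],[45,0,0,10,0],[100,0,0,14,0],[100,2,0.35,14.3,0],[100,5,0.9,14.3,0],[100,7.6,1.34,14.3,0],[100,7.6,1.34,14.3,0],[100,7.6,1.34,14.3,0],[100,7.6,1.34,14.3,0]]

```text
time_s: 34.98
tool_pos: [0.6153, -0.0375, 0.1314]
ee_rot: [0.766, -0.643, -0.0, 0.0]
contact_force: [-0.2, -0.3, 0.6]
grip_width: 0.0854
```

Run:
```python
from dial import *
p,d,M=run('w17'); read(p,M)
q,_,_=shot('scene')
cv2.imwrite('pics/fin.png',np.hstack([cv2.resize(p[150:330,230:420,::-1],(400,379),interpolation=3),cv2.resize(q[150:330,240:430,::-1],(400,379),interpolation=3)]))
P=pts(M,d)
for v in range(300,420,10): print(v,P[v,322].round(4),p[v,322])
```

```text
tcp [ 0.6153 -0.0375  0.1314] w 0.0854 F [-0.21 -0.31  0.57] t 34.9833
heading 10.017330719859688
{'c': array([ 0.6319, -0.0341]), 'R': 25.2, 'red': (1.32, 85), 'red_r': np.float64(19.9), 'green': (1.815, 81), 'needle': (1.81, 39), 'outer': (1.827, 12), 'inner': (1.803, 27)}
300 [ 0.5571 -0.0477  0.0447] [222 115 123]
310 [ 0.5487 -0.0492  0.0454] [221 115 125]
320 [ 0.5396 -0.0508  0.0451] [221 114 123]
330 [ 0.5307 -0.0524  0.0454] [221 116 125]
340 [ 0.5216 -0.054   0.0456] [223 117 125]
350 [ 0.4951 -0.0586  0.0202] [42 43 42]
360 [ 0.4854 -0.0603  0.0213] [40 41 42]
370 [ 0.4746 -0.0622  0.0211] [42 46 48]
380 [ 0.4623 -0.0644  0.0194] [35 40 41]
390 [ 0.4362 -0.069   0.0011] [129 134 135]
400 [ 0.4238 -0.0711  0.0008] [133 138 139]
410 [ 0.4113 -0.0733  0.0007] [131 135 136]
```

View pics/fin.png

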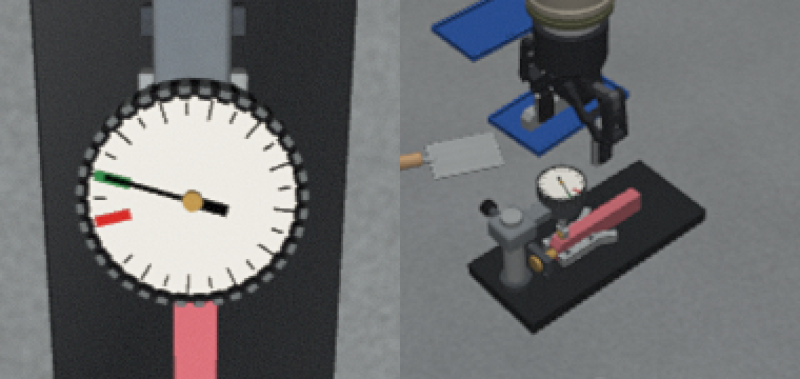

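The needle stands on the green mark (1.81 against 1.815), red is unmoved at 1.32, the resin bar is home and the master lies in the tray. I'm handing the job in.

```bash
python3 -c "
from bench import robot
print(robot.sign_off())"
```

```text
the job is handed in; nothing more can be done
None
```

I handed the job in at about 35 s. The dial is zeroed on the master, the master is in the blue tray, and the pink bar lies home under the roller.

- **Master and zero:** I slid the master in until it met the stop screw at about 8 N. I then turned the rim until the red mark read 1.327 and the needle 1.32.
- **Tray and pink bar:** I drew the master out and laid it in the tray farthest to the robot's left. I slid the pink bar in to about 9.5 N on the stop.
- **Last checks:** The red mark reads 1.32, so the zero was not disturbed. The needle reads 1.81 and the green mark 1.815. The pink bar's tail is where the stop position predicts, to within about 2 mm, and the last picture shows the master in the tray. The gripper is open and clear.

**What disagreed:**
- **Fingertips:** They sat about 42 mm behind the reported tool point, not at it. The first grasp therefore closed on air above the master, and I redid it using the position measured in the pictures.
- **Pressing on the base:** While sliding, the arm pressed the master onto the base with up to about 15 N and the pink bar with up to about 11 N. I eased this off before the stop in both cases.

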